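Clear the serving board and plate up the cookies

TASK

Get the wooden serving board ready and put the fresh cookies out: first sweep all the broken bits off the board into the steel crumb tray with the scraper block, then use the spatula to lift every cookie off the baking sheet and lay it flat on the board, right way up, side by side and with none over the edge. Handle food and bits only with the tools, never with the gripper itself, do not drop the cookies, leave the other things on the counter alone, and finish with both tools standing on the cork mats again.

Things in the scene. Friction and masses are not known exactly. Their poses are not given: they have to be found in the camera images.
- board: Wooden serving board, fixed, 190 (x) by 300 (y) by 30 mm, flat without rims. Origin at the centre of its underside; its top is at z = +30 mm. It stands on one side of the crumb tray, the baking sheet on the other; which is left and which right varies. Its 300 mm length runs away from the tray along y; x points away from the robot.
- crumb_tray: Shallow open steel tray, fixed, 190 (x) by 100 (y) by 24 mm high outside, walls and floor 3 mm, butted (1 mm gap) between the board and the baking sheet; its rim is 6 mm lower than the board's top. Origin at the centre of its underside.
- sheet: Aluminium baking sheet on a low rack, fixed, 200 (x) by 300 (y) mm. Origin under its centre at counter height; the cookies lie on it at z = +30 mm. The edge towards the robot (-x) is open; the other three have a rim 12 mm high, 4 mm thick. A cookie pushed along the sheet slides until the far (+x) rim stops it; a blade pushed on then goes under it.
- mat_a: Cork tool mat, fixed, 250 (x) by 100 (y) by 4 mm, at the outer side of the board or of the sheet; the scraper stands on it at the start. Origin at the centre of its underside. Either mat takes either tool.
- mat_b: The other cork tool mat, the same size, at the other side; the spatula stands on it at the start. Origin at the centre of its underside.
- scraper: Scraper block of beech with a rubber sole, 220 g: sole and block 150 mm long (its x) by 50 mm (its y) by 36 mm high, on top of it a ridge handle 100 mm long (x), 22 mm thick (y), from 36 to 80 mm height. Stands by itself. Origin at the centre of the sole's underside, z up. It sweeps sideways, along its y.
- scraper_grip (a point): Grip point of the scraper, in the middle of its ridge handle, 62 mm above the underside of the sole; grasp across y (22 mm).
- spatula: Offset steel spatula, 180 g: blade 84 (its x) by 70 (y) by 2 mm, polished and slippery (a cookie starts to slide off at a tilt of about 17 degrees); a thin shank rises from its back edge to a level black handle behind and above the blade. Origin at the centre of the blade's underside; x points to the blade's front edge (x = +42 mm), z up. It stands by itself on its blade, handle in the air.
- spatula_grip (a point): Grip point of the spatula on its handle, 92 mm behind (-x) and 72 mm above its origin; grasp across y. The handle is 20 mm thick (y), 26 mm high and reaches from 59 to 149 mm behind the origin, its centre line 72 mm above the blade's underside.
- cookie1_c (a point): Centre of round cookie 1: 75 mm across, 14.5 mm thick, 45 g, flat underside 55 mm across, the edge rising gently to the full width 8 mm up. The point is 7 mm above its underside; z points up. Starts flat on the baking sheet. Two or three of the cookies are present.
- cookie2_c (a point): Centre of round cookie 2: 75 mm across, 14.5 mm thick, 45 g, flat underside 55 mm across, the edge rising gently to the full width 8 mm up. The point is 7 mm above its underside; z points up. Starts flat on the baking sheet. Two or three of the cookies are present.
- cookie3_c (a point): Centre of round cookie 3: 75 mm across, 14.5 mm thick, 45 g, flat underside 55 mm across, the edge rising gently to the full width 8 mm up. The point is 7 mm above its underside; z points up. Starts flat on the baking sheet. Two or three of the cookies are present.
- bit1_c (a point): Centre of broken cookie bit 1: about 28 by 24 by 12 mm, 10 g. The point is 6 mm above its underside. Starts on the board. Three to five of the bits are present.
- bit2_c (a point): Centre of broken cookie bit 2: about 28 by 24 by 12 mm, 10 g. The point is 6 mm above its underside. Starts on the board. Three to five of the bits are present.
- bit3_c (a point): Centre of broken cookie bit 3: about 28 by 24 by 12 mm, 10 g. The point is 6 mm above its underside. Starts on the board. Three to five of the bits are present.
- bit4_c (a point): Centre of broken cookie bit 4: about 28 by 24 by 12 mm, 10 g. The point is 6 mm above its underside. Starts on the board. Three to five of the bits are present.
- bit5_c (a point): Centre of broken cookie bit 5: about 28 by 24 by 12 mm, 10 g. The point is 6 mm above its underside. Starts on the board. Three to five of the bits are present.
- saucers: Stack of four white saucers, 140 mm across, 44 mm high, on the counter beyond the work; origin at the centre of the underside; leave alone.
- timer: White kitchen timer, 75 mm wide, 62 mm high, on the counter beyond the work; origin at the centre of the underside; leave alone.

How it is judged:
By the outcome, as a careful person would: the job done as asked, in the order asked, and still so for the second after the job is handed in, with the robot touching nothing.
Of cookie1, cookie2, cookie3 only 2 to 3 are there at a start; the rules pass over those that are not, and their reading is None.
Of bit1, bit2, bit3, bit4, bit5 only 3 to 5 are there at a start; the rules pass over those that are not, and their reading is None.
At some moment in a run one of scraper, spatula, cookie1, cookie2, cookie3 may be knocked a few centimetres aside while the robot is not near it.
It also fails if it takes over 210 s, if anything falls off the work surface, if the arm or the gripper's body presses on something with over 40 N, if the wrist force passes 120 N, or if a joint passes its speed limit or range.

ROBOT

A 6-joint arm with a two-finger parallel gripper is mounted at the origin on the work surface. World frame = base frame: x ahead of the robot, y to its left, z up, the work surface at z = 0. Lengths are in m, angles in rad, forces in N, time in s.
With the tool pointing down it reaches from about 0.3 to 1 m from the base axis. Payload 5.1 kg.
Tool frame: the origin (TCP) lies between the finger pads; the fingertips stand 22 mm ahead of it and the grasp point (between the pads) lies 3 mm ahead of it (nose_length is the distance from the TCP to the fingertips, in m); z points along the fingers, y is the line along which they close (so a half turn about z gives the same grasp; the last joint's range is limited). The gripper opens to 95 mm and grips with 3 to 60 N. Pads are 20 mm wide; open, the fingers measure 119 mm over their backs; the gripper's body (75 mm by 180 mm) begins 59 mm behind the grasp point.
Start: joints at [-0.083, 0.124, 1.65, -0, 1.367, -0.083], TCP at [0.65, -0, 0.237] pointing down, gripper open.
Joint ranges: [-2.61, 2.61], [-1.02, 2.33], [0.03, 2.71], [-1.35, 4.49], [0.32, 2.68], [-2.91, 2.91]. Speed limits (rad/s): [2.57, 2.57, 3.14, 3.14, 3.14, 3.14].

INTERFACE

Orientations are given as a unit quaternion [w, x, y, z].
In Python, from bench import sense, read_camera, camera_info, job_done, nose_length gives the robot as it stands.
- The arm moves only by the tool drive_tool, never from a script. Its argument "moves" is a list of rows, each a list of 2 entries, a list of its own where there are three numbers: the shift along the tool's x, y, z in units of 1 m (1.0 is 1 m), then the turn, a rotation vector about the tool's x, y, z in units of 90 degrees (1.0 is 90 degrees). In form: [[[tx, ty, tz], [rx, ry, rz]], ...]. A call has exactly 5 rows; each row is the pose to reach, as a shift and turn from the pose commanded when the call began, along the tool's axes at that moment; what a row does not reach only later rows make up. A row lasts 1/8 s, in which the tool goes at most 62.5 mm and 10.7 degrees, less where a joint would pass 70% of its speed; a pose out of reach is approached as far as the arm can. A call with a number of a shift or a turn outside -1 to 1 is refused whole. A call with a gripper value outside its range is refused whole. "fingers" is the opening, from 0 (shut) to 1 (fully open), set as the call begins (left out, the last holds). The fingers move at their own pace and stop on an object; "grip_force" is the grip in N (left out, the last holds). Time passes only in rows, so rows that repeat a pose let the fingers close, or fill a call up. It gives the time, the measured TCP pose, the force, the opening and the grip force at its end, in the units of the state.
- sense(): the state, without advancing time (a new reading comes with each control period).
- read_camera(name): name is "scene" or "side" or "wrist"; returns the picture (420x560x3 uint8, red, green, blue); there is no depth.
- camera_info(name): a dict with "mtx" (3x3 intrinsics, pixels), "R" (3x3) and "t" (3): a world point X has camera coordinates R X + t; the wrist camera has in their place "tool_from_camera" (4x4, takes a point from camera to tool coordinates, whose origin is the TCP and whose axes are the flange's). Camera axes: x right, y down, z forward; pixel columns grow to the right and rows downward; lengths in m; the calibration is good to about 2 mm. A picture is of the moment at which its call begins: read the wrist's pose just before it. camera_info takes no time and is no camera call.
- job_done(): hands the job in; it is judged then, once.
The state is a dict: "time_s": time; "joint_positions": joint angles; "joint_vel": joint speeds; "joint_torque": joint torques, N m; "position": TCP position; "eef_rot": TCP orientation; "wrist_force": force on the tool from outside, world axes, zero at the start; "moment": the same for the moment, N m; "finger_gap": finger opening in m; "grip_force": force on a finger pad.
Only numpy, scipy, OpenCV 4.12 (cv2) and the standard library are available. Lean on these libraries where they do the work, as an engineer would, in place of code of your own. Each camera call takes 0.05 s, during which the arm holds its last target. There are 200 camera calls.

## Working session

There is one attempt and no reset: what is moved stays moved. The work goes in short steps, Python scripts to look and compute and a tool call to move; the robot and the scene stay as the last step left them, time stands still between calls to the robot, and variables do not carry over. Pictures are saved under pics/ and viewed, at most 14 in all, crops included, and the job is handed in when it is done.

Besides the shell and the picture viewer there is one more tool, called after ">>>" by a JSON object that holds its "api" and its "payload". drive_tool: Moves the arm, as the interface text tells. Its arguments: {"type":"object","properties":{"moves":{"type":"array"},"fingers":{"type":"number"},"grip_force":{"type":"number"}},"required":["moves"]}

```bash
mkdir -p pics; ls; python3 - <<'E'
from bench import *
import cv2,numpy as np
s=sense();print(s)
for n in("scene","side","wrist"):
    print(n,camera_info(n))
a=read_camera("scene");b=read_camera("side")
cv2.imwrite("pics/a.png",a[:,:,::-1]);cv2.imwrite("pics/b.png",b[:,:,::-1])
E
```

```text
pics
{'time_s': 0.0, 'joint_positions': array([-8.26269283e-02,  1.24486330e-01,  1.65163705e+00, -1.71200808e-05,
        1.36752740e+00, -8.25871786e-02]), 'joint_vel': array([-4.07998460e-04, -1.31554549e-03, -1.66775740e-03,  1.28359733e-05,
       -4.81128655e-04,  4.70971719e-04]), 'joint_torque': array([-6.25927078e-04, -4.17603564e+01, -3.59935069e+01,  7.73367751e-02,
        4.92534391e-02, -1.75303944e-04]), 'position': array([ 6.49408237e-01, -2.10949141e-06,  2.35421012e-01]), 'eef_rot': array([-7.79801588e-04,  7.07119232e-01,  7.07093581e-01, -6.71532253e-04]), 'wrist_force': array([-0.64103233,  1.03982731,  0.01985353]), 'moment': array([ 0.01126631, -0.0476574 , -0.0181619 ]), 'grip_force': 0.0, 'finger_gap': 0.09493041948003106}
scene {'mtx': array([[439.46693721,   0.        , 276.64409442],
       [  0.        , 439.46693721, 209.94167779],
       [  0.        ,   0.        ,   1.        ]]), 'R': array([[-0.39431401,  0.91896141,  0.00513697],
       [ 0.74051196,  0.32104407, -0.5904005 ],
       [-0.54420447, -0.2289992 , -0.80709409]]), 't': array([ 0.2565933
[... 233 characters left out ...]
38 , -0.01377749],
       [-0.26317618, -0.71079361, -0.65231184],
       [ 0.2094124 ,  0.61793771, -0.75782547]]), 't': array([-0.59873306,  0.22193815,  1.48260674])}
wrist {'mtx': array([[325.86902575,   0.        , 273.65810808],
       [  0.        , 325.86902575, 213.47679174],
       [  0.        ,   0.        ,   1.        ]]), 'tool_from_camera': array([[ 3.26012248e-04, -9.63754618e-01, -2.66790049e-01,
         7.54500799e-02],
       [ 9.99999906e-01,  3.90533620e-04, -1.88786512e-04,
         1.22983995e-03],
       [ 2.86134357e-04, -2.66789963e-01,  9.63754654e-01,
        -1.47489010e-01],
       [ 0.00000000e+00,  0.00000000e+00,  0.00000000e+00,
         1.00000000e+00]])}
```

View pics/a.png

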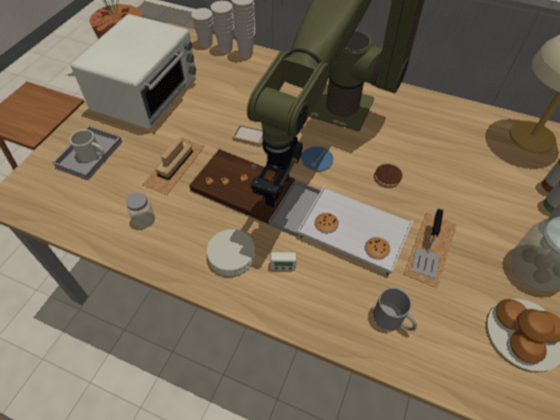

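View pics/b.png

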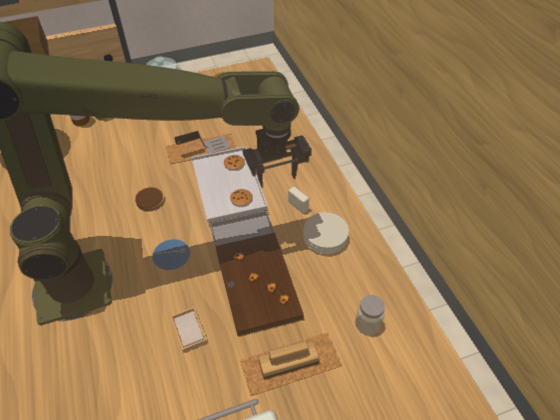

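The scene view shows the board at -y, the tray in the middle and the sheet at +y with 2 cookies, at (326,222) and (377,247). The scraper is on the far -y mat at (175,160). The spatula is on the +y mat, blade at (426,262) and handle at (437,222), blade away from the robot. Four orange bits lie on the board in the side view, at (239,257), (253,277), (271,287) and (284,299), with a grey spot at (230,285).

```bash
cat > h.py <<'E'
from bench import *
import cv2,numpy as np
from scipy.spatial.transform import Rotation as Ro
def pose(s=None):
    s=s or sense(); q=s["eef_rot"]; return Ro.from_quat([q[1],q[2],q[3],q[0]]).as_matrix(),np.array(s["position"])
def cam(n,s=None):
    c=camera_info(n)
    if n!="wrist": return c["mtx"],np.array(c["R"]),np.array(c["t"])
    T=np.array(c["tool_from_camera"]);R,p=pose(s)
    Rw=R@T[:3,:3];o=R@T[:3,3]+p
    return c["mtx"],Rw.T,-Rw.T@o
def ray(C,uv,z):
    K,R,t=C;o=-R.T@t
    d=R.T@np.linalg.inv(K)@np.array([uv[0],uv[1],1.]); return (o+d*(z-o[2])/d[2])
def proj(C,X):
    K,R,t=C;x=K@(R@np.array(X)+t);return x[:2]/x[2]
def grab(n,name=None):
    s=sense();im=read_camera(n)[:,:,::-1].copy()
    if name: cv2.imwrite("pics/"+name+".png",im)
    return im,cam(n,s)
def blobs(im,lo,hi,amin=20,amax=1e9,box=None):
    h=cv2.cvtColor(im,cv2.COLOR_BGR2HSV);m=cv2.inRange(h,lo,hi)
    if box: k=np.zeros_like(m);k[box[1]:box[3],box[0]:box[2]]=255;m&=k
    n,l,st,c=cv2.connectedComponentsWithStats(m)
    return [(c[i].round(1),st[i]) for i in range(1,n) if amin<=st[i][4]<=amax],l
E
python3 - <<'E'
from h import *
A=cam("scene");B=cam("side");np.set_printoptions(precision=3,suppress=True)
for n,C,pts in(("scene",A,dict(board1=(192,188,.03),board2=(208,155,.03),board_far=(260,216,.03),bit1=(210,181,.036),bit2=(224,181,.036),bit3=(244,178,.036),b4=(254,167,.036),c1=(326,222,.037),c2=(377,247,.037),scr=(175,155,.06),blade=(426,262,.006),hand=(437,222,.076),sheetR1=(411,222,.04),sheetR2=(387,268,.04))),
 ("side",B,dict(boardA=(240,332,.03),boardB=(302,318,.03),bit1=(239,257,.036),bit2=(253,277,.036),bit3=(271,287,.036),bit4=(284,299,.036),grey=(230,285,.036),c1=(241,198,.037),c2=(234,162,.037),scr1=(268,356,.084),scr2=(310,347,.084),blade=(217,145,.006)))):
  for k,v in pts.items(): print(n,k,ray(C,v[:2],v[2]))
E
```

```text
scene board1 [ 0.611 -0.32   0.03 ]
scene board2 [ 0.459 -0.343  0.03 ]
scene board_far [ 0.624 -0.068  0.03 ]
scene bit1 [ 0.565 -0.277  0.036]
scene bit2 [ 0.546 -0.235  0.036]
scene bit3 [ 0.508 -0.18   0.036]
scene b4 [ 0.451 -0.17   0.036]
scene c1 [0.568 0.131 0.037]
scene c2 [0.593 0.3   0.037]
scene scr [ 0.527 -0.429  0.06 ]
scene blade [0.565 0.449 0.006]
scene hand [0.463 0.441 0.076]
scene sheetR1 [0.466 0.372 0.04 ]
scene sheetR2 [0.652 0.345 0.04 ]
side boardA [ 0.423 -0.333  0.03 ]
side boardB [ 0.595 -0.351  0.03 ]
side bit1 [ 0.492 -0.1    0.036]
side bit2 [ 0.509 -0.182  0.036]
side bit3 [ 0.547 -0.232  0.036]
side bit4 [ 0.568 -0.281  0.036]
side grey [ 0.438 -0.185  0.036]
side c1 [0.568 0.125 0.037]
side c2 [0.595 0.298 0.037]
side scr1 [ 0.464 -0.446  0.084]
side scr2 [ 0.571 -0.46   0.084]
side blade [0.569 0.44  0.006]
```

>>> {"api": "drive_tool", "payload": {"moves": [[[-0.06, 0, -0.06], [0, 0, 0.1]], [[-0.12, 0, -0.12], [0, 0, 0.2]], [[-0.18, 0, -0.16], [0, 0, 0.3]], [[-0.2, 0, -0.16], [0, 0, 0.4]], [[-0.2, 0, -0.16], [0, 0, 0.5]]]}}

```text
time_s: 0.72
position: [0.6501, -0.2037, 0.3994]
eef_rot: [0.002, 0.926, 0.378, 0.001]
wrist_force: [0.1, 0.7, 0.2]
finger_gap: 0.095
grip_force: 0.0
```

>>> {"api": "drive_tool", "payload": {"moves": [[[0, -0.05, -0.04], [0, 0, 0.11]], [[0, -0.1, -0.08], [0, 0, 0.22]], [[0, -0.14, -0.08], [0, 0, 0.34]], [[0, -0.14, -0.08], [0, 0, 0.46]], [[0, -0.14, -0.08], [0, 0, 0.58]]]}}

```text
time_s: 1.35
position: [0.5505, -0.1005, 0.4767]
eef_rot: [0.0, 0.998, -0.064, 0.0]
wrist_force: [-0.4, -0.2, 0.7]
finger_gap: 0.0948
grip_force: 0.0
```

>>> {"api": "drive_tool", "payload": {"moves": [[[0, 0, 0], [0, 0, 0]], [[0, 0, 0], [0, 0, 0]], [[0, 0, 0], [0, 0, 0]], [[0, 0, 0], [0, 0, 0]], [[0, 0, 0], [0, 0, 0]]]}}

```text
time_s: 1.98
position: [0.551, -0.1011, 0.4766]
eef_rot: [-0.0, 0.998, -0.061, -0.0]
wrist_force: [-0.8, 0.4, -0.3]
finger_gap: 0.0951
grip_force: 0.0
```

```bash
python3 - <<'E'
from h import *
im,C=grab("wrist","w1"); print(pose())
E
```

```text
(array([[ 9.92511381e-01, -1.22152180e-01, -5.34716958e-05],
       [-1.22152180e-01, -9.92511383e-01,  1.37149818e-05],
       [-5.47465817e-05, -7.08059130e-06, -9.99999998e-01]]), array([ 0.5510178 , -0.10108041,  0.47664863]))
```

View pics/w1.png

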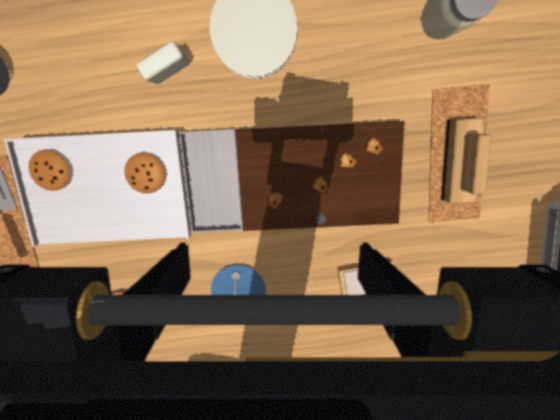

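The wrist view shows the whole layout, nearly straight. Board corners are at about (236,128), (404,121), (400,223) and (243,230). Bits are at (275,200), (320,185), (348,160) and (374,146), with a grey spot at (321,218). Cookies are at (49,170) and (145,172), and the scraper ridge is at (480,165).

```bash
python3 - <<'E'
from h import *
np.set_printoptions(precision=3,suppress=True)
im=cv2.imread("pics/w1.png");C=cam("wrist")
P=dict(bTL=(236,128,.03),bTR=(404,121,.03),bBR=(400,223,.03),bBL=(243,230,.03),tTL=(184,130,.024),tBL=(192,231,.024),grey=(321,218,.03),
 sTL=(10,141,.042),sTR=(180,130,.042),sBR=(188,237,.03),sBL=(36,244,.03),c1=(145,172,.037),c2=(49,170,.037),mTL=(433,86,.004),mTR=(489,86,.004),mBR=(480,220,.004),mBL=(430,221,.004),sc_top1=(482,134,.08),sc_top2=(480,194,.08))
for k,v in P.items(): print(k,ray(C,v[:2],v[2]))
bl,l=blobs(im,(5,120,100),(22,255,255),12,400,(240,122,405,230))
for c,s in bl: print("bit",c,s[4],ray(C,c,.036))
bl,l=blobs(im,(3,100,60),(25,255,255),300,5000,(15,130,185,235))
for c,s in bl: print("ck",c,s,ray(C,c,.037))
print(im[218,321],im[216,335])
big=cv2.resize(im[100:250,230:500],None,fx=2.9,fy=2.9,interpolation=cv2.INTER_CUBIC);cv2.imwrite("pics/w1c.png",big)
E
```

```text
bTL [ 0.627 -0.043  0.03 ]
bTR [ 0.603 -0.337  0.03 ]
bBR [ 0.415 -0.327  0.03 ]
bBL [ 0.438 -0.027  0.03 ]
tTL [0.635 0.05  0.024]
tBL [0.446 0.072 0.024]
grey [ 0.444 -0.178  0.03 ]
sTL [0.653 0.351 0.042]
sTR [0.635 0.052 0.042]
sBR [0.437 0.08  0.03 ]
sBL [0.459 0.376 0.03 ]
c1 [0.571 0.131 0.037]
c2 [0.595 0.302 0.037]
mTL [ 0.656 -0.4    0.004]
mTR [ 0.643 -0.499  0.004]
mBR [ 0.393 -0.494  0.004]
mBL [ 0.403 -0.396  0.004]
sc_top1 [ 0.569 -0.444  0.08 ]
sc_top2 [ 0.468 -0.445  0.08 ]
bit [277.3 123.9] 342 [ 0.625 -0.116  0.036]
bit [374.  146.1] 211 [ 0.566 -0.282  0.036]
bit [347.2 160.8] 209 [ 0.546 -0.233  0.036]
bit [319.  183.4] 47 [ 0.511 -0.179  0.036]
bit [271.9 197.5] 22 [ 0.496 -0.091  0.036]
bit [254.5 229. ] 12 [ 0.439 -0.05   0.036]
bit [308.4 228.8] 15 [ 0.427 -0.152  0.036]
ck [ 60.3 132. ] [ 15 130 131   8 508] [0.657 0.262 0.037]
ck [ 49.1 169.6] [  29  150   41   40 1272] [0.596 0.302 0.037]
ck [144.6 172.5] [ 125  153   40   40 1255] [0.57  0.132 0.037]
ck [ 19.1 218.1] [ 15 187  13  48 327] [0.515 0.385 0.037]
[92 90 88] [37 54 87]
```

View pics/w1c.png

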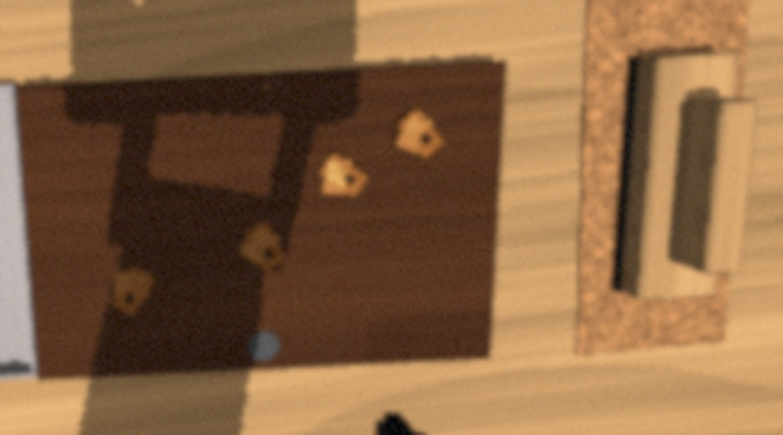

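>>> {"api": "drive_tool", "payload": {"moves": [[[0.0, 0.06, 0], [0, 0, -0.05]], [[0.01, 0.12, 0], [0, 0, -0.05]], [[0.01, 0.18, 0.05], [0, 0, -0.05]], [[0.01, 0.24, 0.1], [0, 0, -0.05]], [[0.01, 0.3, 0.15], [0, 0, -0.05]]]}}

```text
time_s: 2.65
position: [0.5282, -0.3659, 0.3555]
eef_rot: [0.0, 1.0, -0.022, 0.0]
wrist_force: [0.8, 0.4, 0.3]
finger_gap: 0.0953
grip_force: 0.0
```

>>> {"api": "drive_tool", "payload": {"moves": [[[0, 0.045, 0.05], [0, 0, 0]], [[0, 0.045, 0.08], [0, 0, 0]], [[0, 0.045, 0.08], [0, 0, 0]], [[0, 0.045, 0.08], [0, 0, 0]], [[0, 0.045, 0.08], [0, 0, 0]]]}}

```text
time_s: 3.28
position: [0.5277, -0.4094, 0.2799]
eef_rot: [0.002, 1.0, -0.022, 0.002]
wrist_force: [0.2, -0.7, 0.3]
finger_gap: 0.0951
grip_force: 0.0
```

```bash
python3 - <<'E'
from h import *
im,C=grab("wrist","w2"); print(pose())
E
```

```text
(array([[ 0.99906112, -0.04320583,  0.00318471],
       [-0.04319672, -0.99906245, -0.00287437],
       [ 0.00330592,  0.0027341 , -0.9999908 ]]), array([ 0.52757811, -0.40929659,  0.27957361]))
```

View pics/w2.png

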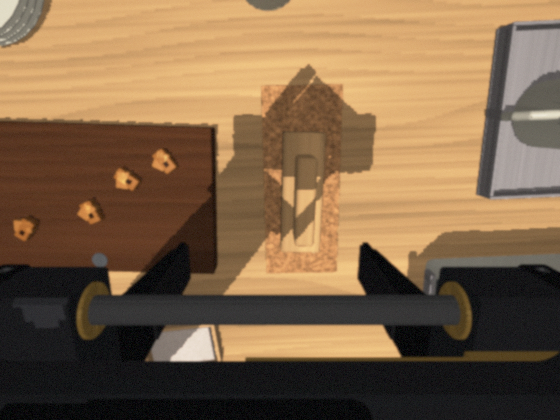

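The scraper is upright at (283–323, 132–250), with its ridge running from about (306,155) to (298,245).

```bash
python3 - <<'E'
from h import *
np.set_printoptions(precision=4,suppress=True)
im=cv2.imread("pics/w2.png");C=cam("wrist")
for k,uv,z in(("r_top",(306,156),.08),("r_bot",(301.5,246),.08),("blkTL",(286,133),.036),("blkTR",(323.5,133),.036),("blkBR",(320,250),.036),("blkBL",(282,251),.036),("bTR",(216,126),.03),("bBR",(215,272),.03),("mTL",(262,85),.004),("mTR",(342,85),.004),("mBL",(268,271),.004),("mBR",(336,271),.004)): print(k,ray(C,uv,z))
bl,l=blobs(im,(5,120,100),(22,255,255),12,900,(0,125,215,270))
for c,s in bl: print("bit",c,s[4],ray(C,c,.036))
big=cv2.resize(im[80:280,240:360],None,fx=3,fy=3,interpolation=cv2.INTER_CUBIC);cv2.imwrite("pics/w2c.png",big)
E
```

```text
r_top [ 0.5697 -0.4454  0.08  ]
r_bot [ 0.4687 -0.4386  0.08  ]
blkTL [ 0.593  -0.4268  0.036 ]
blkTR [ 0.5911 -0.4705  0.036 ]
blkBR [ 0.4452 -0.4657  0.036 ]
blkBL [ 0.4459 -0.4168  0.036 ]
bTR [ 0.6043 -0.345   0.03  ]
bBR [ 0.4176 -0.3269  0.03  ]
mTL [ 0.65   -0.4008  0.004 ]
mTR [ 0.6459 -0.498   0.004 ]
mBL [ 0.4037 -0.3964  0.004 ]
mBR [ 0.3994 -0.4925  0.004 ]
bit [162.5 125. ] 14 [ 0.6081 -0.2842  0.036 ]
bit [177. 125.] 13 [ 0.6074 -0.301   0.036 ]
bit [200.8 125.5] 51 [ 0.6056 -0.3285  0.036 ]
bit [145.3 134. ] 26 [ 0.5989 -0.2629  0.036 ]
bit [182.8 135.4] 113 [ 0.5954 -0.3063  0.036 ]
bit [189.3 148.5] 19 [ 0.5801 -0.3122  0.036 ]
bit [202.3 149.1] 32 [ 0.5788 -0.3275  0.036 ]
bit [146.6 150.8] 16 [ 0.5796 -0.2616  0.036 ]
bit [160.8 162.1] 494 [ 0.5657 -0.2765  0.036 ]
bit [175.4 150.3] 15 [ 0.5787 -0.2956  0.036 ]
bit [182.2 150.6] 12 [ 0.578  -0.3036  0.036 ]
bit [194.7 164.4] 116 [ 0.5612 -0.3166  0.036 ]
bit [123.7 179.4] 445 [ 0.5469 -0.229   0.036 ]
bit [188.8 200.2] 12 [ 0.5178 -0.3047  0.036 ]
bit [ 88.1 212.9] 413 [ 0.5072 -0.178   0.036 ]
bit [ 22.1 228.5] 371 [ 0.4906 -0.0913  0.036 ]
bit [156.9 227.1] 233 [ 0.485  -0.2608  0.036 ]
bit [120.8 227.9] 184 [ 0.486  -0.2153  0.036 ]
bit [160.5 231.9] 12 [ 0.4785 -0.2644  0.036 ]
bit [121.7 241.3] 666 [ 0.4681 -0.2134  0.036 ]
```

View pics/w2c.png

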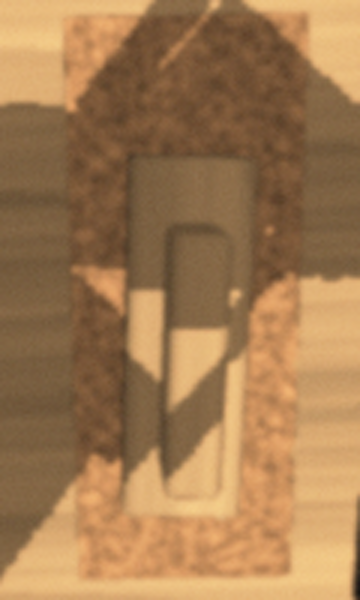

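>>> {"api": "drive_tool", "payload": {"moves": [[[-0.007, 0.036, 0.04], [0, 0, 0.015]], [[-0.007, 0.036, 0.08], [0, 0, 0.015]], [[-0.007, 0.036, 0.12], [0, 0, 0.015]], [[-0.007, 0.036, 0.12], [0, 0, 0.015]], [[-0.007, 0.036, 0.12], [0, 0, 0.015]]]}}

```text
time_s: 3.95
position: [0.5191, -0.4456, 0.1594]
eef_rot: [0.001, 0.999, -0.034, 0.001]
wrist_force: [-0.1, -0.4, 0.5]
finger_gap: 0.0951
grip_force: 0.0
```

```bash
python3 - <<'E'
from h import *
np.set_printoptions(precision=4,suppress=True)
im,C=grab("wrist"); R,p=pose();print(p,R[:,0])
cv2.imwrite("pics/w3.png",im)
E
```

```text
[ 0.5194 -0.4459  0.1601] [ 0.9977 -0.0672  0.0038]
```

View pics/w3.png

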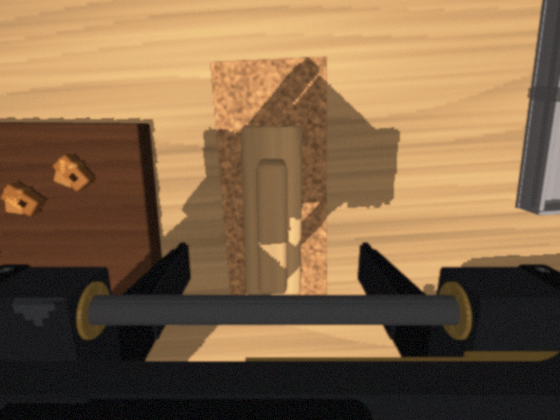

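The ridge is centred at column ~273, which matches the gripper centre, and it is parallel. Descending to grasp.

>>> {"api": "drive_tool", "payload": {"moves": [[[0, 0, 0.03], [0, 0, 0]], [[0, 0, 0.06], [0, 0, 0]], [[0, 0, 0.08], [0, 0, 0]], [[0, 0, 0.089], [0, 0, 0]], [[0, 0, 0.089], [0, 0, 0]]], "fingers": 0.6}}

```text
time_s: 4.62
position: [0.5183, -0.4451, 0.068]
eef_rot: [0.0, 0.999, -0.034, 0.0]
wrist_force: [0.5, -0.1, 0.4]
finger_gap: 0.0577
grip_force: 0.0
```

>>> {"api": "drive_tool", "payload": {"moves": [[[0, 0, 0], [0, 0, 0]], [[0, 0, 0], [0, 0, 0]], [[0, 0, 0], [0, 0, 0]], [[0, 0, 0], [0, 0, 0]], [[0, 0, 0], [0, 0, 0]]], "fingers": 0, "grip_force": 30}}

```text
time_s: 5.25
position: [0.5181, -0.4449, 0.0678]
eef_rot: [-0.0, 0.999, -0.034, 0.0]
wrist_force: [-0.7, 1.6, 1.9]
finger_gap: 0.0222
grip_force: 30.0
```

>>> {"api": "drive_tool", "payload": {"moves": [[[0, 0, 0], [0, 0, 0]], [[0, 0, 0], [0, 0, 0]], [[0, 0, 0], [0, 0, 0]], [[0, 0, 0], [0, 0, 0]], [[0, 0, 0], [0, 0, 0]]]}}

```text
time_s: 5.88
position: [0.5181, -0.4448, 0.0678]
eef_rot: [-0.0, 0.999, -0.034, 0.0]
wrist_force: [-0.5, 2.6, 2.7]
finger_gap: 0.0217
grip_force: 30.0
```

>>> {"api": "drive_tool", "payload": {"moves": [[[0, 0, -0.03], [0, 0, 0]], [[0, 0, -0.055], [0, 0, 0]], [[-0.004, -0.04, -0.055], [0, 0, 0.007]], [[-0.009, -0.08, -0.055], [0, 0, 0.007]], [[-0.009, -0.118, -0.055], [0, 0, 0.007]]]}}

```text
time_s: 6.5
position: [0.516, -0.3252, 0.1211]
eef_rot: [-0.0, 0.999, -0.04, -0.001]
wrist_force: [0.3, -0.7, -2.6]
finger_gap: 0.022
grip_force: 30.0
```

>>> {"api": "drive_tool", "payload": {"moves": [[[0, 0, 0], [0, 0, 0]], [[0, 0, 0], [0, 0, 0]], [[0, 0, 0.015], [0, 0, 0]], [[0, 0, 0.025], [0, 0, 0]], [[0, 0, 0.025], [0, 0, 0]]]}}

```text
time_s: 7.12
position: [0.5158, -0.3263, 0.0953]
eef_rot: [-0.001, 0.999, -0.04, -0.002]
wrist_force: [0.3, -0.1, -2.7]
finger_gap: 0.0215
grip_force: 30.0
```

```bash
python3 - <<'E'
from h import *
np.set_printoptions(precision=4,suppress=True)
R,p=pose();print(p,R[:,0],sense()["wrist_force"])
im,C=grab("side");cv2.imwrite("pics/s1.png",cv2.resize(im[200:400,170:370],None,fx=3,fy=3))
E
```

```text
[ 0.5158 -0.3263  0.0953] [ 0.9968 -0.0794 -0.0033] [ 0.3091 -0.1497 -2.6766]
```

View pics/s1.png

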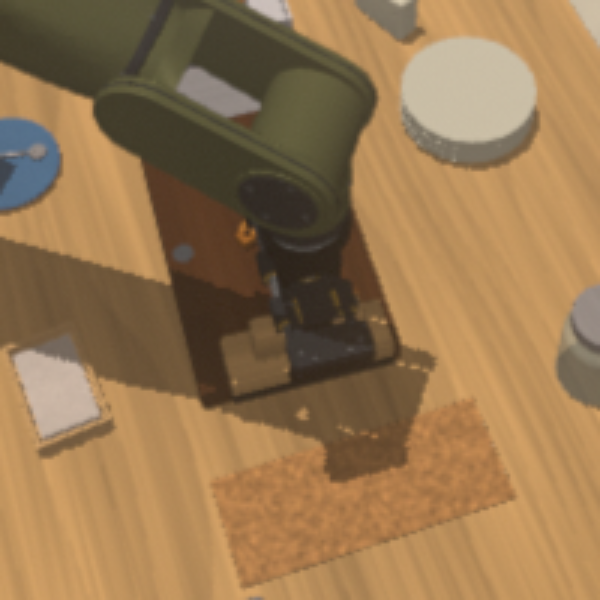

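The scraper stands across the outer end of the board, behind all the bits. Sweeping toward the tray.

>>> {"api": "drive_tool", "payload": {"moves": [[[0, -0.008, 0.001], [0, 0, 0]], [[0, -0.02, 0.001], [0, 0, 0]], [[0, -0.034, 0.001], [0, 0, 0]], [[0, -0.048, 0.001], [0, 0, 0]], [[0, -0.062, 0.001], [0, 0, 0]]]}}

```text
time_s: 7.8
position: [0.5221, -0.2636, 0.0968]
eef_rot: [0.0, 0.999, -0.039, 0.0]
wrist_force: [0.2, -0.7, -2.5]
finger_gap: 0.0215
grip_force: 30.0
```

>>> {"api": "drive_tool", "payload": {"moves": [[[0, -0.014, 0], [0, 0, 0]], [[0, -0.028, 0], [0, 0, 0]], [[0, -0.042, 0], [0, 0, 0]], [[0, -0.056, 0], [0, 0, 0]], [[0, -0.07, 0], [0, 0, 0]]]}}

```text
time_s: 8.43
position: [0.5275, -0.1941, 0.0966]
eef_rot: [0.0, 0.999, -0.039, 0.0]
wrist_force: [0.1, -0.0, -3.1]
finger_gap: 0.0219
grip_force: 30.0
```

>>> {"api": "drive_tool", "payload": {"moves": [[[0, -0.014, 0], [0, 0, 0]], [[0, -0.028, 0], [0, 0, 0]], [[0, -0.042, 0], [0, 0, 0]], [[0, -0.056, 0], [0, 0, 0]], [[0, -0.07, 0], [0, 0, 0]]]}}

```text
time_s: 9.05
position: [0.533, -0.1243, 0.0967]
eef_rot: [0.0, 0.999, -0.039, 0.0]
wrist_force: [-0.3, 0.6, -2.1]
finger_gap: 0.0219
grip_force: 30.0
```

```bash
python3 - <<'E'
from h import *
np.set_printoptions(precision=4,suppress=True)
R,p=pose();print(p,R[:,0],sense()["wrist_force"])
im,C=grab("wrist");cv2.imwrite("pics/w4.png",im)
E
```

```text
[ 0.533  -0.1243  0.0967] [ 0.9969 -0.0786  0.0001] [-0.285   0.6435 -2.062 ]
```

View pics/w4.png

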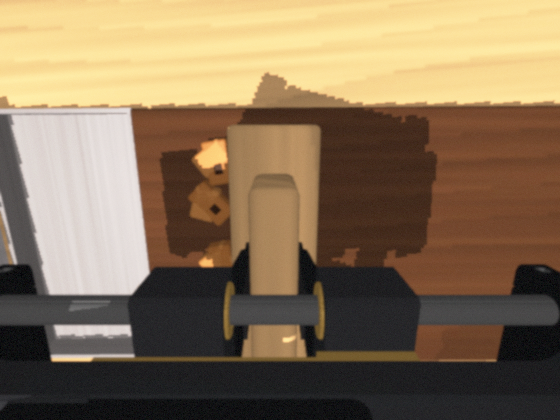

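Three bits are visible riding ahead of the scraper face, at (212,158), (210,205) and (214,258). Continuing.

>>> {"api": "drive_tool", "payload": {"moves": [[[0, -0.014, 0.002], [0, 0, 0]], [[0, -0.028, 0.002], [0, 0, 0]], [[0, -0.042, 0.002], [0, 0, 0]], [[0, -0.056, 0.002], [0, 0, 0]], [[0, -0.068, 0.002], [0, 0, 0]]]}}

```text
time_s: 9.72
position: [0.5383, -0.0564, 0.0946]
eef_rot: [-0.0, 0.999, -0.039, 0.0]
wrist_force: [-0.3, 0.1, -3.1]
finger_gap: 0.0222
grip_force: 30.0
```

>>> {"api": "drive_tool", "payload": {"moves": [[[0, -0.01, 0], [0, 0, 0]], [[0, -0.018, 0], [0, 0, 0]], [[0, -0.026, 0], [0, 0, 0]], [[0, -0.026, 0], [0, 0, 0]], [[0, -0.026, 0], [0, 0, 0]]]}}

```text
time_s: 10.35
position: [0.5403, -0.0317, 0.0946]
eef_rot: [0.0, 0.999, -0.039, 0.0]
wrist_force: [-0.8, -0.1, -3.0]
finger_gap: 0.0219
grip_force: 30.0
```

>>> {"api": "drive_tool", "payload": {"moves": [[[0, 0, -0.03], [0, 0, 0]], [[0, 0.02, -0.06], [0, 0, 0]], [[0, 0.05, -0.1], [0, 0, 0]], [[0, 0.08, -0.14], [0, 0, 0]], [[0, 0.08, -0.14], [0, 0, 0]]]}}

```text
time_s: 10.98
position: [0.536, -0.1138, 0.2393]
eef_rot: [0.001, 0.999, -0.041, 0.004]
wrist_force: [0.7, 0.2, -3.3]
finger_gap: 0.022
grip_force: 30.0
```

```bash
python3 - <<'E'
from h import *
np.set_printoptions(precision=4,suppress=True)
R,p=pose();print(p,R[:,0],sense()["wrist_force"])
im,C=grab("wrist");cv2.imwrite("pics/w5.png",im)
E
```

```text
[ 0.536  -0.1138  0.2393] [ 0.9966 -0.0819  0.0084] [ 0.6739  0.2178 -3.3018]
```

View pics/w5.png

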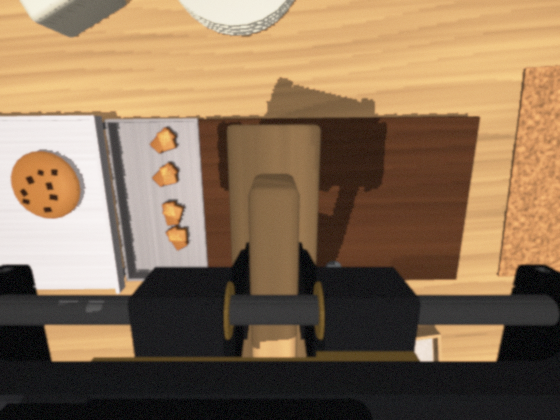

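All four bits lie in the tray at (164,139), (165,174), (172,211) and (177,237), and the board is clear. Returning the scraper to its mat.

>>> {"api": "drive_tool", "payload": {"moves": [[[0, 0.05, 0], [0, 0, 0]], [[0, 0.1, 0], [0, 0, 0]], [[0.009, 0.15, 0], [0, 0, 0]], [[0.009, 0.2, 0], [0, 0, 0]], [[0.009, 0.25, 0], [0, 0, 0]]]}}

```text
time_s: 11.65
position: [0.5226, -0.361, 0.2314]
eef_rot: [-0.002, 0.999, -0.039, -0.002]
wrist_force: [0.3, -0.8, -1.9]
finger_gap: 0.022
grip_force: 30.0
```

>>> {"api": "drive_tool", "payload": {"moves": [[[0, 0.04, 0.03], [0, 0, 0]], [[0, 0.082, 0.07], [0, 0, 0]], [[0, 0.082, 0.11], [0, 0, 0]], [[0, 0.082, 0.13], [0, 0, 0]], [[0, 0.082, 0.13], [0, 0, 0]]]}}

```text
time_s: 12.28
position: [0.5158, -0.4406, 0.1011]
eef_rot: [-0.002, 0.999, -0.039, -0.002]
wrist_force: [1.0, 0.0, -2.5]
finger_gap: 0.0217
grip_force: 30.0
```

```bash
python3 - <<'E'
from h import *
np.set_printoptions(precision=4,suppress=True)
R,p=pose();print(p,R)
E
```

```text
[ 0.5158 -0.4406  0.1011] [[ 0.997  -0.0776 -0.0044]
 [-0.0776 -0.997   0.0046]
 [-0.0047 -0.0042 -1.    ]]
```

>>> {"api": "drive_tool", "payload": {"moves": [[[0.002, 0.004, 0.015], [0, 0, 0]], [[0.002, 0.004, 0.026], [0, 0, 0]], [[0.002, 0.004, 0.031], [0, 0, 0]], [[0.002, 0.004, 0.033], [0, 0, 0]], [[0.002, 0.004, 0.033], [0, 0, 0]]]}}

```text
time_s: 12.9
position: [0.5187, -0.4472, 0.0719]
eef_rot: [0.0, 0.999, -0.039, 0.0]
wrist_force: [0.2, 0.3, -2.9]
finger_gap: 0.022
grip_force: 30.0
```

>>> {"api": "drive_tool", "payload": {"moves": [[[0, 0, 0.002], [0, 0, 0]], [[0, 0, 0.004], [0, 0, 0]], [[0, 0, 0.004], [0, 0, 0]], [[0, 0, 0.004], [0, 0, 0]], [[0, 0, 0.004], [0, 0, 0]]]}}

```text
time_s: 13.52
position: [0.5187, -0.4472, 0.0678]
eef_rot: [0.0, 0.999, -0.039, 0.0]
wrist_force: [0.3, -0.5, -2.7]
finger_gap: 0.0217
grip_force: 30.0
```

>>> {"api": "drive_tool", "payload": {"moves": [[[0, 0, 0.001], [0, 0, 0]], [[0, 0, 0.001], [0, 0, 0]], [[0, 0, 0.001], [0, 0, 0]], [[0, 0, 0.001], [0, 0, 0]], [[0, 0, 0.001], [0, 0, 0]]]}}

```text
time_s: 14.15
position: [0.5187, -0.4472, 0.0677]
eef_rot: [0.0, 0.999, -0.039, 0.0]
wrist_force: [-3.1, 2.2, 4.9]
finger_gap: 0.022
grip_force: 30.0
```

>>> {"api": "drive_tool", "payload": {"moves": [[[0, 0, 0], [0, 0, 0]], [[0, 0, 0], [0, 0, 0]], [[0, 0, 0], [0, 0, 0]], [[0, 0, 0], [0, 0, 0]], [[0, 0, 0], [0, 0, 0]]], "fingers": 0.5}}

```text
time_s: 14.78
position: [0.5186, -0.4471, 0.0665]
eef_rot: [-0.0, 0.999, -0.039, -0.0]
wrist_force: [-1.0, 0.6, 0.4]
finger_gap: 0.0476
grip_force: 0.0
```

>>> {"api": "drive_tool", "payload": {"moves": [[[0, 0, -0.04], [0, 0, 0]], [[0, 0, -0.08], [0, 0, 0]], [[0, 0, -0.13], [0, 0, 0]], [[0, -0.05, -0.18], [0, 0, 0]], [[0, -0.1, -0.22], [0, 0, 0]]]}}

```text
time_s: 15.4
position: [0.5258, -0.3544, 0.2825]
eef_rot: [0.0, 0.999, -0.04, 0.001]
wrist_force: [1.2, -0.4, -0.2]
finger_gap: 0.0474
grip_force: 0.0
```

>>> {"api": "drive_tool", "payload": {"moves": [[[0, -0.06, 0], [0, 0, 0]], [[0, -0.12, 0], [0, 0, 0]], [[0, -0.18, 0], [0, 0, 0]], [[0, -0.24, 0], [0, 0, 0]], [[0, -0.3, 0], [0, 0, 0]]]}}

```text
time_s: 16.02
position: [0.5493, -0.0539, 0.2807]
eef_rot: [0.0, 0.999, -0.039, 0.0]
wrist_force: [1.5, 0.5, -0.5]
finger_gap: 0.0475
grip_force: 0.0
```

>>> {"api": "drive_tool", "payload": {"moves": [[[-0.05, -0.06, 0], [0, 0, 0]], [[-0.1, -0.12, 0], [0, 0, 0]], [[-0.12, -0.18, 0], [0, 0, 0]], [[-0.12, -0.24, 0], [0, 0, 0]], [[-0.12, -0.3, 0], [0, 0, 0]]]}}

```text
time_s: 16.65
position: [0.4519, 0.2313, 0.2812]
eef_rot: [-0.0, 0.999, -0.039, 0.001]
wrist_force: [0.9, -0.1, 0.3]
finger_gap: 0.0473
grip_force: 0.0
```

>>> {"api": "drive_tool", "payload": {"moves": [[[0, -0.06, 0], [0, 0, 0]], [[0, -0.1, 0], [0, 0, 0]], [[0, -0.1, 0], [0, 0, 0]], [[0, -0.1, 0], [0, 0, 0]], [[0, -0.1, 0], [0, 0, 0]]]}}

```text
time_s: 17.27
position: [0.4606, 0.328, 0.2806]
eef_rot: [0.0, 0.999, -0.04, 0.0]
wrist_force: [0.4, -1.0, -0.2]
finger_gap: 0.0473
grip_force: 0.0
```

```bash
python3 - <<'E'
from h import *
np.set_printoptions(precision=4,suppress=True)
R,p=pose();print(p,R[:,0])
im,C=grab("wrist");cv2.imwrite("pics/w6.png",im)
E
```

```text
[0.4606 0.328  0.2806] [ 0.9968 -0.0801  0.0002]
```

View pics/w6.png

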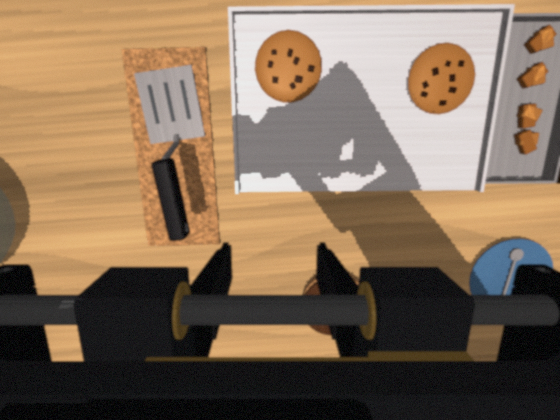

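The spatula stands on its mat: blade corners at about (136,73), (192,66), (204,135) and (147,143), handle from (163,160) to (178,238). The cookies are at (289,66) and (441,78). The rest will be measured numerically.

```bash
python3 - <<'E'
from h import *
np.set_printoptions(precision=4,suppress=True)
im=cv2.imread("pics/w6.png");C=cam("wrist")
bl,l=blobs(im,(0,0,0),(179,255,50),200,9000,(130,140,200,245))
i=max(range(len(bl)),key=lambda k:bl[k][1][4]);print(bl)
m=(l==[k for k in range(1,l.max()+1) if (l==k).sum()==bl[i][1][4]][0]).astype(np.uint8)
r=cv2.minAreaRect(cv2.findNonZero(m));b=cv2.boxPoints(r);print("handle box",b)
for q in b: print(ray(C,q,.076+.013))
for q in((136,73),(192,66),(204,135),(147,143)): print("blade",ray(C,q,.006))
bl,l=blobs(im,(3,100,60),(18,255,255),1500,9000,(238,15,500,190))
for c,s in bl: print("ck",c,s,ray(C,c,.040))
for k,q,z in(("sFL",(230,9),.042),("sFR",(512,7),.042),("nearR",(484,189),.03),("nearL",(240,190),.03)):print(k,ray(C,q,z))
im5=cv2.imread("pics/w5.png")
E
```

```text
[(array([170.7, 198.6]), array([ 153,  158,   35,   82, 1492], dtype=int32))]
handle box [[151.5538 161.6509]
 [171.8388 156.8563]
 [190.3823 235.3097]
 [170.0974 240.1043]]
[0.5086 0.4513 0.089 ]
[0.5118 0.4296 0.089 ]
[0.4256 0.4232 0.089 ]
[0.4218 0.4464 0.089 ]
blade [0.6079 0.4825 0.006 ]
blade [0.6102 0.4143 0.006 ]
blade [0.5295 0.411  0.006 ]
blade [0.5255 0.4844 0.006 ]
ck [288.   65.9] [ 256   30   65   72 3678] [0.596  0.3018 0.04  ]
ck [440.9  78. ] [ 408   43   67   71 3550] [0.5701 0.1337 0.04  ]
sFL [0.6553 0.3587 0.042 ]
sFR [0.6336 0.0644 0.042 ]
nearR [0.4374 0.0682 0.03  ]
nearL [0.4603 0.3704 0.03  ]
```

>>> {"api": "drive_tool", "payload": {"moves": [[[0.004, -0.05, 0.02], [0, 0, -0.08]], [[0.004, -0.1, 0.05], [0, 0, -0.08]], [[0.004, -0.114, 0.09], [0, 0, -0.08]], [[0.004, -0.114, 0.11], [0, 0, -0.08]], [[0.004, -0.114, 0.11], [0, 0, -0.08]]], "fingers": 0.7}}

```text
time_s: 17.95
position: [0.4728, 0.4407, 0.1686]
eef_rot: [0.001, 1.0, 0.023, -0.001]
wrist_force: [0.2, -0.2, 0.9]
finger_gap: 0.0665
grip_force: 0.0
```

```bash
python3 - <<'E'
from h import *
np.set_printoptions(precision=4,suppress=True)
im,C=grab("wrist","w7");R,p=pose();print(p,R)
for z in (.063,.089):
  print([proj(C,(.4755+dx,.442+dy,z)) for dx in(-.057,.033) for dy in(-.01,.01)])
h=cv2.cvtColor(im,cv2.COLOR_BGR2HSV)[:,:,2]
for r in range(150,262,10): print(r,"".join("%4d"%v for v in h[r,225:330:4]))
E
```

```text
[0.4737 0.4413 0.1707] [[ 0.999   0.0457 -0.0002]
 [ 0.0457 -0.999  -0.0004]
 [-0.0002  0.0004 -1.    ]]
[array([280.8823, 281.5353]), array([257.5277, 280.5848]), array([286.886, 177.262]), array([261.3121, 176.0985])]
[array([281.6805, 297.2498]), array([256.0216, 296.224 ]), array([288.4229, 183.2702]), array([260.0598, 181.9875])]
150   95 133 105 121 126 105 107  98 108 102 118  81  82 136 128 110 102 109 124 111  92 101 109 116 122 124 123
160  135 131 127 119 113 127 115 115  97 103 131  72  79 119 124 113 111 111 118 120 122 104 100 124 124 123 123
170  111 118 118 100 103 109 109 118 115 114 118  76  77 101 105 102 103 118 100  92 113 105 104 125 125 126 126
180  109  96  97 106  99 118 113  97 116  16  15  21  14   4  23 124 121 117 102 101 107 116 117 125 122 126 122
190  122 105 112 110 112 125 124 120  73  19  23  18  14  20  16  89 113 121 120 105 115 128 125 123 122 121 119
200  105  98 113 121 146 127 121 111  72  15  21  17  13  17  19 100 117 108 110 117 112 109 114 112 113 114 159
210  230 224 193 194 175 211 188 206 136  21  18  18  17  26  11  89 113 182 168 104 106 112 115 114 115 114 113
220  202 196 216 194 204 202 224 215 148  20   7  21  18  20  15  96 112 182 198 205 172 127 125 125 125 123 123
230  226 217 208 202 209 211 219 221 197  14  14  14  22  24  16  80 102 204 218 225 206 229 225 144 130 131 129
240  191 200 225 196 182 187 225 171 169  16  19  15  18  18  26 104 124 167 191 209 210 229 227 229 226 151 126
250  187 193 208 183 215 216 197 211 199  35  47  43  46  39  27 174 216 182 208 196 211 214 216 214 216 215 207
260  199 193 193 221 218 194 209 213 213  43  47  40  45  40  34 169 204 198 214 207 224 224 224 221 222 219 220
```

View pics/w7.png

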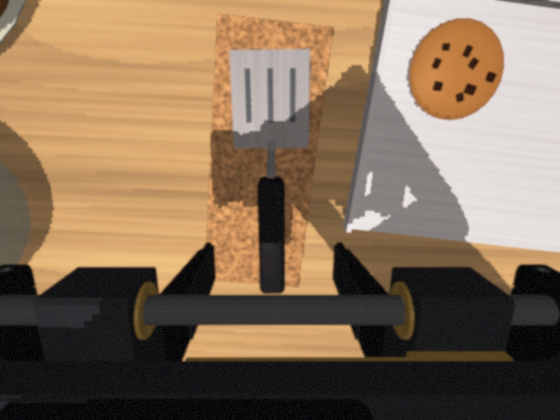

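The spatula handle is at columns 259–285, centre 271.5, parallel to the tool. Grasping it.

>>> {"api": "drive_tool", "payload": {"moves": [[[0.004, -0.0015, 0.03], [0, 0, 0]], [[0.004, -0.0015, 0.06], [0, 0, 0]], [[0.004, -0.0015, 0.08], [0, 0, 0]], [[0.004, -0.0015, 0.091], [0, 0, 0]], [[0.004, -0.0015, 0.091], [0, 0, 0]]]}}

```text
time_s: 18.62
position: [0.4774, 0.444, 0.0796]
eef_rot: [0.0, 1.0, 0.023, -0.0]
wrist_force: [0.2, 0.3, 0.3]
finger_gap: 0.0664
grip_force: 0.0
```

>>> {"api": "drive_tool", "payload": {"moves": [[[0, 0, 0], [0, 0, 0]], [[0, 0, 0], [0, 0, 0]], [[0, 0, 0], [0, 0, 0]], [[0, 0, 0], [0, 0, 0]], [[0, 0, 0], [0, 0, 0]]], "fingers": 0, "grip_force": 55}}

```text
time_s: 19.25
position: [0.4773, 0.4441, 0.0795]
eef_rot: [0.0, 1.0, 0.024, 0.0]
wrist_force: [-0.4, 0.4, -0.1]
finger_gap: 0.0222
grip_force: 0.1
```

>>> {"api": "drive_tool", "payload": {"moves": [[[0, 0, 0], [0, 0, 0]], [[0, 0, 0], [0, 0, 0]], [[0, 0, 0], [0, 0, 0]], [[0, 0, 0], [0, 0, 0]], [[0, 0, 0], [0, 0, 0]]]}}

```text
time_s: 19.88
position: [0.4773, 0.4441, 0.0795]
eef_rot: [0.0, 1.0, 0.024, -0.0]
wrist_force: [-0.4, -0.0, 0.5]
finger_gap: 0.0198
grip_force: 55.0
```

```bash
python3 - <<'E'
from h import *
np.set_printoptions(precision=4,suppress=True)
R,p=pose();print(p,R)
s=sense();print(s["wrist_force"],s["moment"])
E
```

```text
[0.4773 0.4441 0.0795] [[ 0.9989  0.047  -0.0001]
 [ 0.047  -0.9989 -0.    ]
 [-0.0001  0.     -1.    ]]
[-0.3893 -0.0004  0.4856] [-0.0232  0.206  -0.0164]
```

>>> {"api": "drive_tool", "payload": {"moves": [[[0, 0, -0.02], [0, 0, 0]], [[0, 0, -0.05], [0, 0, 0]], [[0, 0, -0.08], [0, 0, 0]], [[-0.02, 0.02, -0.1], [0, 0, 0]], [[-0.04, 0.05, -0.1], [0, 0, 0.02]]]}}

```text
time_s: 20.5
position: [0.4406, 0.3932, 0.1835]
eef_rot: [-0.002, 1.0, 0.008, 0.002]
wrist_force: [-0.7, -0.4, -1.5]
finger_gap: 0.0201
grip_force: 55.0
```

>>> {"api": "drive_tool", "payload": {"moves": [[[-0.02, 0.03, 0], [0, 0, 0.02]], [[-0.049, 0.06, 0], [0, 0, 0.04]], [[-0.049, 0.074, 0], [0, 0, 0.054]], [[-0.049, 0.074, 0], [0, 0, 0.054]], [[-0.049, 0.074, 0], [0, 0, 0.054]]]}}

```text
time_s: 21.12
position: [0.3927, 0.3182, 0.1802]
eef_rot: [-0.0, 0.999, -0.035, 0.0]
wrist_force: [0.7, 0.4, -1.8]
finger_gap: 0.0198
grip_force: 55.0
```

```bash
cat >> h.py <<'E'
np.set_printoptions(precision=4,suppress=True)
X=np.array([.9976,-.07]);Y=np.array([.07,.9976]);SC=np.array([.546,.2155]);BC=np.array([.521,-.1845])
def uv(P,c): d=np.array(P)[:2]-c; return np.array([d@X,d@Y])
def cookies(n,z=.040,box=None,name=None):
    im,C=grab(n,name); bl,l=blobs(im,(3,110,70),(18,255,255),300,20000,box); 
    for c,s in bl:
        if s[2]<2.2*s[3] and s[3]<2.2*s[2]: P=ray(C,c,z);print(n,"ck",c,s,P,"sheet",uv(P,SC),"board",uv(P,BC))
    return im,C
def st():
    s=sense();R,p=pose(s);tip=p+R@np.array([.134,0,.0755]);print("p",p,"R",R[:,0],R[:,1],"tip",tip,"sheet",uv(tip,SC),"board",uv(tip,BC),"F",s["wrist_force"],"t",s["time_s"])
E
python3 - <<'E'
from h import *
st();cookies("wrist",name="w8")
E
```

```text
p [0.3927 0.3182 0.1802] R [ 0.9976 -0.0692  0.0009] [-0.0692 -0.9976 -0.001 ] tip [0.5265 0.309  0.1048] sheet [-0.026   0.0919] board [-0.0291  0.4927] F [ 0.7221  0.3993 -1.8181] t 21.125
```

```bash
python3 - <<'E'
from h import *
im=cv2.imread("pics/w8.png");C=cam("wrist")
bl,l=blobs(im,(2,80,25),(22,255,255),300,50000)
for c,s in bl: print(c,s,ray(C,c,.04),uv(ray(C,c,.04),SC))
print(proj(C,(.596,.302,.04)),proj(C,(.5265,.309,.1048)))
h=cv2.cvtColor(im,cv2.COLOR_BGR2HSV)
for r in range(0,260,20): print(r," ".join("%d/%d/%d"%tuple(v) for v in h[r,160:400:24]))
E
```

```text
[493.8  10. ] [ 456    0   80   26 1457] [0.542  0.1363 0.04  ] [ 0.0015 -0.0793]
[425.5 210. ] [  279   134   281   162 35103] [0.3832 0.1805 0.04  ] [-0.16   -0.0463]
[231.7 310.2] [226 281  14  60 476] [0.2924 0.3676 0.04  ] [-0.2636  0.134 ]
[315.6 310.6] [309 281  13  60 488] [0.2862 0.2841 0.04  ] [-0.2639  0.0503]
[275.8 345.9] [  43  324  462   39 9713] [0.2479 0.3265 0.04  ] [-0.3052  0.0899]
[277.3842 -54.4039] [274.5176  24.9347]
0 13/140/218 16/120/197 4/7/241 5/6/238 3/10/232 14/168/147 0/6/239 5/6/239 0/7/235 8/9/236
20 14/138/214 15/121/217 5/6/239 0/7/240 5/6/239 4/7/239 5/6/238 0/6/237 4/8/235 5/7/234
40 15/139/189 17/123/222 10/7/223 5/15/190 3/14/187 9/18/188 8/15/190 6/14/186 4/8/236 4/8/234
60 14/140/209 17/114/235 9/8/227 6/13/193 8/16/191 11/15/186 120/10/104 7/12/185 5/10/149 6/5/234
80 15/137/225 18/118/232 15/5/226 3/15/193 3/15/193 8/16/192 126/12/107 0/14/181 4/14/142 4/8/235
100 14/139/182 16/123/222 0/11/135 7/17/199 11/18/198 6/13/192 113/10/105 12/11/118 4/14/142 8/8/135
120 14/138/187 16/122/217 175/12/125 9/17/200 2/16/201 8/16/196 132/22/59 0/14/132 4/13/141 0/11/141
140 14/140/216 16/121/207 13/80/156 5/16/204 15/11/97 10/15/101 173/10/98 9/36/142 11/35/140 11/31/139
160 14/135/196 17/120/228 17/118/227 9/18/100 0/13/101 9/19/93 10/15/100 17/122/117 16/124/168 16/122/115
180 14/139/219 15/128/152 17/122/221 16/121/120 17/119/124 16/107/112 16/120/134 16/117/135 16/127/130 15/123/133
200 14/139/209 14/132/181 17/120/225 16/119/227 16/121/227 15/104/155 17/123/124 16/124/121 16/122/216 16/119/120
220 17/118/231 17/120/227 17/120/226 17/120/224 16/121/59 120/17/15 16/121/221 16/120/119 16/123/118 16/121/118
240 17/119/232 18/117/233 17/119/225 16/123/221 144/55/23 45/21/24 17/118/229 15/122/199 16/124/128 16/118/132
```

```bash
python3 - <<'E'
from h import *
cookies("scene",box=(290,190,415,275));cookies("side",box=(190,145,270,225))
E
```

```text
scene ck [368.3 195.9] [347 190  40  19 399] [0.4196 0.2222 0.04  ] sheet [-0.1265 -0.0022] board [-0.1296  0.3986]
scene ck [326.3 222.4] [315 214  23  18 330] [0.5716 0.1324 0.04  ] sheet [ 0.0313 -0.0811] board [0.0282 0.3196]
scene ck [377.3 247.5] [366 238  24  20 374] [0.5968 0.3012 0.04  ] sheet [0.0447 0.0891] board [0.0416 0.4898]
side ck [255.8 164.7] [211 145  59  72 914] [0.6624 0.2551 0.04  ] sheet [0.1134 0.0476] board [0.1103 0.4484]
```

>>> {"api": "drive_tool", "payload": {"moves": [[[0, 0.002, 0.02], [0, -0.017, 0]], [[0, 0.002, 0.045], [0, -0.017, 0]], [[0, 0.002, 0.06], [0, -0.017, 0]], [[0, 0.002, 0.066], [0, -0.017, 0]], [[0, 0.002, 0.066], [0, -0.017, 0]]]}}

```text
time_s: 21.9
position: [0.3917, 0.3155, 0.1131]
eef_rot: [-0.0, 0.999, -0.035, -0.014]
wrist_force: [-0.2, -0.2, -1.3]
finger_gap: 0.0197
grip_force: 55.0
```

>>> {"api": "drive_tool", "payload": {"moves": [[[0, 0, 0.001], [0, 0, 0]], [[0, 0, 0.002], [0, 0, 0]], [[0, 0, 0.003], [0, 0, 0]], [[0, 0, 0.003], [0, 0, 0]], [[0, 0, 0.003], [0, 0, 0]]]}}

```text
time_s: 22.52
position: [0.3917, 0.3156, 0.1105]
eef_rot: [-0.0, 0.999, -0.035, -0.013]
wrist_force: [-1.1, -0.6, -1.6]
finger_gap: 0.0195
grip_force: 55.0
```

```bash
python3 - <<'E'
from h import *
st()
E
```

```text
p [0.3917 0.3156 0.1105] R [ 0.9972 -0.0692 -0.0266] [-0.0692 -0.9976 -0.    ] tip [0.5233 0.3064 0.0315] sheet [-0.029   0.0891] board [-0.0321  0.4899] F [-1.0663 -0.5597 -1.5529] t 22.525
```

>>> {"api": "drive_tool", "payload": {"moves": [[[0, 0, 0.001], [0, 0, 0]], [[0, 0, 0.0015], [0, 0, 0]], [[0, 0, 0.002], [0, 0, 0]], [[0, 0, 0.002], [0, 0, 0]], [[0, 0, 0.002], [0, 0, 0]]]}}

```text
time_s: 23.15
position: [0.3918, 0.3156, 0.1087]
eef_rot: [-0.001, 0.999, -0.035, -0.013]
wrist_force: [-1.3, 0.8, 0.7]
finger_gap: 0.0196
grip_force: 55.0
```

>>> {"api": "drive_tool", "payload": {"moves": [[[0.008, 0, -0.0002], [0, 0, 0]], [[0.016, 0, -0.0004], [0, 0, 0]], [[0.024, 0, -0.0006], [0, 0, 0]], [[0.032, 0, -0.0008], [0, 0, 0]], [[0.04, 0, -0.001], [0, 0, 0]]]}}

```text
time_s: 23.78
position: [0.4323, 0.3128, 0.1085]
eef_rot: [-0.001, 0.999, -0.035, -0.013]
wrist_force: [-2.4, 0.9, 2.7]
finger_gap: 0.0196
grip_force: 55.0
```

>>> {"api": "drive_tool", "payload": {"moves": [[[0.006, 0, -0.0002], [0, 0, 0]], [[0.012, 0, -0.0003], [0, 0, 0]], [[0.018, 0, -0.0005], [0, 0, 0]], [[0.024, 0, -0.0006], [0, 0, 0]], [[0.03, 0, -0.0008], [0, 0, 0]]]}}

```text
time_s: 24.4
position: [0.4619, 0.3107, 0.1085]
eef_rot: [-0.001, 0.999, -0.035, -0.013]
wrist_force: [-2.9, 0.1, 3.2]
finger_gap: 0.0197
grip_force: 55.0
```

```bash
python3 - <<'E'
from h import *
st()
im,C=cookies("wrist",name="w9")
cookies("scene",box=(350,225,415,275))
E
```

```text
p [0.4619 0.3107 0.1085] R [ 0.9973 -0.0691 -0.0265] [-0.0691 -0.9976 -0.0001] tip [0.5935 0.3016 0.0295] sheet [0.0414 0.0892] board [0.0383 0.49  ] F [-2.9343  0.073   3.1652] t 24.4
wrist ck [530.5  54.2] [ 496    0   64  110 5675] [0.5653 0.1503 0.04  ] sheet [ 0.0238 -0.0637] board [0.0208 0.337 ]
wrist ck [250.2 344.8] [239 325  20  36 315] [0.3706 0.3359 0.04  ] sheet [-0.1834  0.1078] board [-0.1865  0.5086]
wrist ck [296.9 344.6] [289 325  17  36 308] [0.3683 0.2994 0.04  ] sheet [-0.1832  0.0712] board [-0.1862  0.472 ]
scene ck [375.6 251.3] [364 241  24  22 394] [0.6115 0.3001 0.04  ] sheet [0.0594 0.089 ] board [0.0563 0.4898]
```

The cookie has reached the rim (u≈.059). Pushing the blade on under it.

>>> {"api": "drive_tool", "payload": {"moves": [[[0.005, 0, -0.0001], [0, 0, 0]], [[0.01, 0, -0.0002], [0, 0, 0]], [[0.015, 0, -0.0004], [0, 0, 0]], [[0.02, 0, -0.0005], [0, 0, 0]], [[0.025, 0, -0.0006], [0, 0, 0]]]}}

```text
time_s: 25.12
position: [0.4868, 0.309, 0.1084]
eef_rot: [-0.001, 0.999, -0.035, -0.013]
wrist_force: [-2.8, 1.1, 4.0]
finger_gap: 0.0197
grip_force: 55.0
```

>>> {"api": "drive_tool", "payload": {"moves": [[[0.005, 0, -0.0001], [0, 0, 0]], [[0.01, 0, -0.0002], [0, 0, 0]], [[0.015, 0, -0.0004], [0, 0, 0]], [[0.019, 0, -0.0005], [0, 0, 0]], [[0.019, 0, -0.0005], [0, 0, 0]]]}}

```text
time_s: 25.75
position: [0.5061, 0.3076, 0.1083]
eef_rot: [-0.001, 0.999, -0.035, -0.013]
wrist_force: [-0.5, -1.0, 2.1]
finger_gap: 0.0197
grip_force: 55.0
```

```bash
python3 - <<'E'
from h import *
st()
im,C=cookies("wrist",name="w10")
cookies("scene",box=(350,225,415,275))
E
```

```text
p [0.5061 0.3076 0.1083] R [ 0.9973 -0.0693 -0.0255] [-0.0693 -0.9976 -0.0001] tip [0.6378 0.2984 0.0294] sheet [0.0857 0.0892] board [0.0827 0.49  ] F [-0.4716 -1.0044  2.0704] t 25.75
wrist ck [273.1  65.2] [  213     0   122   132 12411] [0.6141 0.3009 0.04  ] sheet [0.062  0.0899] board [0.0589 0.4907]
wrist ck [525.4 122.1] [ 483   60   77  119 7132] [0.5702 0.1441 0.04  ] sheet [ 0.0291 -0.0695] board [0.026  0.3313]
scene ck [375.7 251.1] [364 241  24  21 396] [0.6107 0.3002 0.04  ] sheet [0.0586 0.089 ] board [0.0556 0.4898]
```

>>> {"api": "drive_tool", "payload": {"moves": [[[0.003, 0, -0.0001], [0, 0, 0]], [[0.005, 0, -0.0001], [0, 0, 0]], [[0.005, 0, -0.0001], [0, 0, 0]], [[0.005, 0, -0.003], [0, 0.017, 0]], [[0.003, 0, -0.007], [0, 0.03, 0]]]}}

```text
time_s: 26.48
position: [0.5075, 0.3068, 0.1138]
eef_rot: [0.001, 0.999, -0.035, 0.01]
wrist_force: [-0.2, 0.2, -1.9]
finger_gap: 0.0199
grip_force: 55.0
```

>>> {"api": "drive_tool", "payload": {"moves": [[[0, 0, -0.006], [0, 0, 0]], [[-0.002, 0, -0.014], [0, 0, 0]], [[-0.004, 0, -0.024], [0, 0, 0]], [[-0.006, 0, -0.034], [0, 0, 0]], [[-0.006, 0, -0.04], [0, 0, 0]]]}}

```text
time_s: 27.1
position: [0.502, 0.3081, 0.1564]
eef_rot: [0.0, 0.999, -0.035, 0.011]
wrist_force: [-0.4, -0.4, -1.1]
finger_gap: 0.0195
grip_force: 55.0
```

```bash
python3 - <<'E'
from h import *
st()
im,C=cookies("wrist",z=.085,name="w11")
cookies("scene",z=.085,box=(340,205,415,275))
cv2.imwrite("pics/w11c.png",im)
E
```

```text
p [0.502  0.3081 0.1564] R [ 0.9974 -0.0691  0.0217] [-0.0691 -0.9976 -0.0007] tip [0.6373 0.2988 0.0838] sheet [0.0853 0.0895] board [0.0822 0.4903] F [-0.4254 -0.4481 -1.0548] t 27.1
wrist ck [489.7 120.8] [ 443   73   95   97 6673] [0.5715 0.1629 0.085 ] sheet [ 0.0291 -0.0507] board [0.0261 0.3501]
scene ck [380.  240.2] [368 230  25  22 429] [0.5999 0.3013 0.085 ] sheet [0.0478 0.0893] board [0.0447 0.4901]
```

View pics/w11.png

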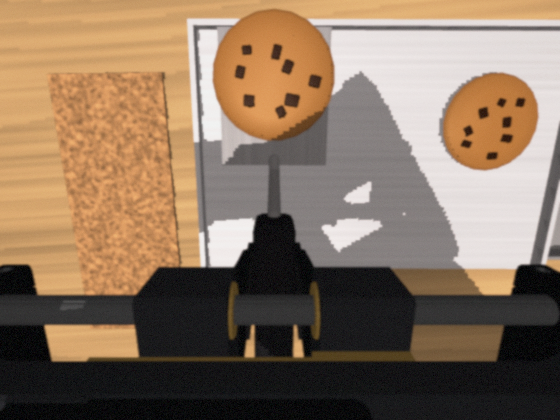

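The cookie lies centred on the blade, with its centre at (273,75). Carrying it gently to the board.

>>> {"api": "drive_tool", "payload": {"moves": [[[0, 0.008, -0.004], [0, 0, 0]], [[0, 0.02, -0.01], [0, 0, 0]], [[0, 0.034, -0.016], [0, 0, 0]], [[0, 0.05, -0.02], [0, 0, 0]], [[0, 0.068, -0.022], [0, 0, 0]]]}}

```text
time_s: 27.82
position: [0.4966, 0.2388, 0.1776]
eef_rot: [0.0, 0.999, -0.035, 0.011]
wrist_force: [-0.6, 0.7, -2.8]
finger_gap: 0.0196
grip_force: 55.0
```

>>> {"api": "drive_tool", "payload": {"moves": [[[-0.002, 0.022, 0], [0, 0, 0]], [[-0.006, 0.046, 0], [0, 0, 0]], [[-0.01, 0.072, 0], [0, 0, 0]], [[-0.014, 0.1, 0], [0, 0, 0]], [[-0.019, 0.128, 0], [0, 0, 0]]]}}

```text
time_s: 28.45
position: [0.468, 0.1119, 0.1764]
eef_rot: [0.001, 0.999, -0.035, 0.01]
wrist_force: [0.3, -0.5, -2.9]
finger_gap: 0.0195
grip_force: 55.0
```

>>> {"api": "drive_tool", "payload": {"moves": [[[-0.005, 0.028, 0], [0, 0, 0]], [[-0.01, 0.056, 0], [0, 0, 0]], [[-0.015, 0.084, 0], [0, 0, 0]], [[-0.02, 0.112, 0], [0, 0, 0]], [[-0.025, 0.14, 0], [0, 0, 0]]]}}

```text
time_s: 29.08
position: [0.4331, -0.0258, 0.1759]
eef_rot: [0.001, 0.999, -0.035, 0.01]
wrist_force: [-0.2, 0.4, -2.2]
finger_gap: 0.02
grip_force: 55.0
```

>>> {"api": "drive_tool", "payload": {"moves": [[[-0.005, 0.028, 0], [0, 0, 0]], [[-0.01, 0.056, 0], [0, 0, 0]], [[-0.015, 0.084, 0], [0, 0, 0]], [[-0.02, 0.112, 0], [0, 0, 0]], [[-0.025, 0.14, 0], [0, 0, 0]]]}}

```text
time_s: 29.7
position: [0.3982, -0.1635, 0.1754]
eef_rot: [0.001, 0.999, -0.035, 0.01]
wrist_force: [0.4, 1.0, -1.9]
finger_gap: 0.0196
grip_force: 55.0
```

>>> {"api": "drive_tool", "payload": {"moves": [[[-0.003, 0.024, 0], [0, 0, 0]], [[-0.003, 0.044, 0], [0, 0, 0]], [[-0.003, 0.06, 0], [0, 0, 0]], [[-0.003, 0.07, 0], [0, 0, 0]], [[-0.003, 0.076, 0], [0, 0, 0]]]}}

```text
time_s: 30.32
position: [0.3911, -0.2382, 0.1755]
eef_rot: [0.0, 0.999, -0.035, 0.01]
wrist_force: [0.1, 0.2, -2.2]
finger_gap: 0.0196
grip_force: 55.0
```

```bash
python3 - <<'E'
from h import *
st()
im,C=cookies("wrist",z=.11,name="w12")
E
```

```text
p [ 0.3911 -0.2382  0.1755] R [ 0.9974 -0.0695  0.0202] [-0.0695 -0.9976 -0.0002] tip [ 0.5262 -0.2476  0.1027] sheet [ 0.0127 -0.4633] board [ 0.0096 -0.0625] F [ 0.0547  0.2457 -2.1501] t 30.325
wrist ck [  8.5 122.7] [  0 106  21  32 532] [ 0.4804 -0.0753  0.11  ] sheet [-0.0451 -0.2947] board [-0.0481  0.1061]
```

>>> {"api": "drive_tool", "payload": {"moves": [[[0, 0, 0.006], [0, 0, 0]], [[0, 0, 0.018], [0, 0, 0]], [[0, 0, 0.032], [0, 0, 0]], [[0, 0, 0.046], [0, 0, 0]], [[0, 0, 0.056], [0, 0, 0]]]}}

```text
time_s: 31.0
position: [0.392, -0.2373, 0.118]
eef_rot: [-0.0, 0.999, -0.035, 0.009]
wrist_force: [-0.1, 0.7, -2.3]
finger_gap: 0.0198
grip_force: 55.0
```

>>> {"api": "drive_tool", "payload": {"moves": [[[0, 0, 0.006], [0, 0, 0]], [[0, 0, 0.009], [0, 0, 0]], [[0, 0, 0.011], [0, 0, 0]], [[0, 0, 0.011], [0, 0, 0]], [[0, 0, 0.011], [0, 0, 0]]]}}

```text
time_s: 31.62
position: [0.3929, -0.238, 0.1091]
eef_rot: [0.001, 0.999, -0.035, 0.011]
wrist_force: [-1.0, -0.9, -2.1]
finger_gap: 0.0195
grip_force: 55.0
```

```bash
python3 - <<'E'
from h import *
st()
im,C=grab("wrist","w13");print(im[40:120:20,230:320:20].tolist())
E
```

```text
p [ 0.3929 -0.238   0.1091] R [ 0.9974 -0.0692  0.0211] [-0.0692 -0.9976  0.0005] tip [ 0.5281 -0.2475  0.0364] sheet [ 0.0145 -0.4631] board [ 0.0115 -0.0623] F [-0.9617 -0.9428 -2.1268] t 31.625
[[[87, 166, 239], [100, 183, 247], [105, 186, 248], [101, 182, 246], [92, 169, 240]], [[99, 180, 246], [107, 190, 249], [106, 183, 246], [82, 142, 212], [99, 180, 245]], [[106, 190, 249], [116, 201, 251], [123, 207, 252], [60, 106, 158], [25, 38, 59]], [[105, 186, 248], [58, 76, 105], [60, 106, 155], [24, 32, 46], [52, 96, 147]]]
```

>>> {"api": "drive_tool", "payload": {"moves": [[[0.004, 0, -0.006], [0, -0.033, 0]], [[0.0085, 0, -0.0116], [0, -0.067, 0]], [[0.0135, 0, -0.0164], [0, -0.1, 0]], [[0.0185, 0, -0.0222], [0, -0.133, 0]], [[0.0185, 0, -0.0222], [0, -0.133, 0]]]}}

```text
time_s: 32.3
position: [0.4119, -0.2394, 0.1317]
eef_rot: [-0.003, 0.995, -0.034, -0.093]
wrist_force: [-0.6, -0.7, -1.6]
finger_gap: 0.0195
grip_force: 55.0
```

```bash
python3 - <<'E'
from h import *
st()
E
```

```text
p [ 0.4119 -0.2394  0.1317] R [ 0.9803 -0.0673 -0.1856] [-0.0684 -0.9977  0.0006] tip [ 0.5292 -0.2475  0.0327] sheet [ 0.0157 -0.4631] board [ 0.0126 -0.0623] F [-0.5801 -0.7035 -1.5554] t 32.3
```

>>> {"api": "drive_tool", "payload": {"moves": [[[0.004, 0, -0.006], [0, -0.033, 0]], [[0.0085, 0, -0.0116], [0, -0.067, 0]], [[0.0135, 0, -0.0179], [0, -0.1, 0]], [[0.0135, 0, -0.0179], [0, -0.1, 0]], [[0.0135, 0, -0.0179], [0, -0.1, 0]]]}}

```text
time_s: 32.92
position: [0.4267, -0.2401, 0.146]
eef_rot: [-0.006, 0.985, -0.034, -0.172]
wrist_force: [-0.3, 0.4, -1.5]
finger_gap: 0.0199
grip_force: 55.0
```

```bash
python3 - <<'E'
from h import *
st()
cookies("scene",z=.045,box=(185,150,300,230));cookies("side",z=.045,box=(215,235,310,340));cookies("wrist",z=.045)
E
```

```text
p [ 0.4267 -0.2401  0.146 ] R [ 0.9388 -0.0652 -0.3381] [-0.0694 -0.9976 -0.0003] tip [ 0.527  -0.2471  0.0296] sheet [ 0.0135 -0.4628] board [ 0.0104 -0.062 ] F [-0.3243  0.3786 -1.4558] t 32.925
scene ck [270.2 157.9] [237 150  63  30 727] [ 0.3978 -0.1328  0.045 ] sheet [-0.1234 -0.3578] board [-0.1265  0.043 ]
scene ck [225.7 170.8] [215 161  22  20 301] [ 0.5108 -0.2458  0.045 ] sheet [-0.0029 -0.4626] board [-0.0059 -0.0618]
scene ck [258.9 196. ] [229 183  51  28 461] [ 0.5638 -0.0994  0.045 ] sheet [ 0.0398 -0.3129] board [0.0368 0.0879]
side ck [272.4 291.1] [ 215  235   95  105 5192] [ 0.5442 -0.2512  0.045 ] sheet [ 0.0309 -0.4657] board [ 0.0279 -0.0649]
side ck [263.  295.1] [249 283  25  22 328] [ 0.5151 -0.2543  0.045 ] sheet [ 0.0021 -0.4709] board [-0.001  -0.0701]
wrist ck [324.  239.7] [282 212  76  43 669] [ 0.3667 -0.2787  0.045 ] sheet [-0.1443 -0.5055] board [-0.1474 -0.1047]
wrist ck [ 73.9 246.4] [ 11 230 107  58 680] [ 0.3741 -0.0623  0.045 ] sheet [-0.152  -0.2891] board [-0.1551  0.1117]
```

>>> {"api": "drive_tool", "payload": {"moves": [[[-0.008, 0, 0.0024], [0, 0, 0]], [[-0.016, 0, 0.0052], [0, 0, 0]], [[-0.024, 0, 0.008], [0, 0, 0]], [[-0.032, 0, 0.0108], [0, 0, 0]], [[-0.04, 0, 0.0136], [0, 0, 0]]]}}

```text
time_s: 33.7
position: [0.3844, -0.2373, 0.1471]
eef_rot: [-0.006, 0.985, -0.034, -0.172]
wrist_force: [-1.0, -0.8, -2.5]
finger_gap: 0.02
grip_force: 55.0
```

```bash
python3 - <<'E'
from h import *
st()
cookies("scene",z=.04,box=(200,150,240,230));cookies("side",z=.04,box=(240,275,285,330))
E
```

```text
p [ 0.3844 -0.2373  0.1471] R [ 0.9386 -0.0652 -0.3387] [-0.0693 -0.9976  0.0001] tip [ 0.4847 -0.2442  0.0306] sheet [-0.029  -0.4629] board [-0.032  -0.0621] F [-0.9637 -0.8044 -2.4775] t 33.7
side ck [262.7 287.7] [240 275  45  32 933] [ 0.523  -0.2282  0.04  ] sheet [ 0.0081 -0.4442] board [ 0.0051 -0.0434]
```

>>> {"api": "drive_tool", "payload": {"moves": [[[-0.01, 0, 0.0032], [0, 0, 0]], [[-0.022, 0, 0.007], [0, 0, 0]], [[-0.034, 0, 0.01], [0, 0, 0]], [[-0.044, 0, 0.01], [0, 0, 0]], [[-0.05, 0, 0.005], [0, 0, 0]]]}}

```text
time_s: 34.42
position: [0.3357, -0.2338, 0.1595]
eef_rot: [-0.006, 0.984, -0.034, -0.172]
wrist_force: [-0.3, -0.0, -0.3]
finger_gap: 0.0198
grip_force: 55.0
```

```bash
python3 - <<'E'
from h import *
st()
for n in("scene","side"):
  im,C=cookies(n,z=.04,box=(200,150,245,230) if n=="scene" else (242,262,292,325))
  u=proj(C,(.52,-.247,.037)).astype(int);print(n,u);cv2.imwrite("pics/p_%s.png"%n,im)
  h=cv2.cvtColor(im,cv2.COLOR_BGR2HSV)
  for r in range(u[1]-18,u[1]+19,4): print(" ".join("%d/%d/%d"%tuple(v) for v in h[r,u[0]-18:u[0]+19:4]))
E
```

```text
p [ 0.3357 -0.2338  0.1595] R [ 0.9385 -0.0654 -0.339 ] [-0.0696 -0.9976 -0.0002] tip [ 0.4359 -0.2408  0.043 ] sheet [-0.0779 -0.4629] board [-0.0809 -0.0621] F [-0.3333 -0.0361 -0.2831] t 34.425
scene [224 174]
17/104/162 17/103/163 10/159/40 11/175/35 11/181/31 9/159/32 9/159/32 12/87/38 15/24/64 18/17/76
18/103/161 14/133/65 13/170/36 14/155/61 13/165/68 15/168/56 15/161/76 10/145/37 7/131/35 14/155/33
14/135/72 10/149/36 14/162/71 15/163/80 15/166/69 14/162/82 13/176/55 15/161/76 13/161/38 13/181/38
11/161/68 14/156/44 14/157/78 15/159/85 15/178/70 13/161/73 15/165/79 13/159/72 14/161/38 13/147/40
11/149/65 11/156/67 12/172/40 14/168/82 15/161/87 15/162/88 15/169/74 12/146/35 11/159/61 11/150/75
11/152/67 13/157/65 11/162/66 11/175/32 11/158/34 12/163/36 11/149/58 10/161/68 12/165/68 11/158/68
11/157/70 11/161/68 10/144/69 11/158/58 12/154/63 12/160/67 12/158/66 12/152/67 12/155/69 11/145/67
12/152/69 11/151/66 11/161/68 11/160/70 12/158/71 11/156/67 12/152/69 13/148/69 11/161/68 11/150/68
11/162/66 12/155/66 10/152/67 11/154/68 11/157/65 11/150/68 10/153/70 10/153/70 11/161/65 
[... 558 characters left out ...]
12/154/91 12/152/87 13/152/87 12/147/90 13/151/83 12/146/89 13/149/89 13/152/89 14/149/87
12/125/59 13/128/60 13/139/66 14/146/77 13/151/83 12/147/87 12/154/88 12/145/88 12/150/92 13/149/89
14/143/68 15/161/95 14/155/79 15/161/90 15/162/96 14/155/79 13/125/61 13/138/70 13/147/90 12/143/93
14/162/96 14/155/66 14/162/99 15/166/100 15/164/98 15/160/97 15/136/62 13/138/72 12/149/91 12/147/92
15/161/100 15/161/92 14/164/101 14/149/70 15/164/101 14/160/102 15/145/67 13/151/86 13/147/90 13/150/92
14/163/102 15/165/99 14/160/86 15/164/98 15/165/102 15/166/103 13/124/64 13/154/86 14/152/89 12/148/93
14/147/80 15/165/105 15/159/106 15/155/97 15/162/107 14/146/77 14/147/73 13/151/88 12/147/90 13/151/93
```

>>> {"api": "drive_tool", "payload": {"moves": [[[-0.007, 0, -0.02], [0, 0.05, 0]], [[-0.014, 0, -0.038], [0, 0.11, 0]], [[-0.014, 0, -0.038], [0, 0.17, 0]], [[-0.014, 0, -0.038], [0, 0.206, 0]], [[-0.014, 0, -0.038], [0, 0.206, 0]]]}}

```text
time_s: 35.15
position: [0.3356, -0.2338, 0.1996]
eef_rot: [-0.0, 0.999, -0.035, -0.011]
wrist_force: [0.9, 0.7, -2.2]
finger_gap: 0.0196
grip_force: 55.0
```

>>> {"api": "drive_tool", "payload": {"moves": [[[0.005, -0.04, 0], [0, 0, 0]], [[0.01, -0.09, 0], [0, 0, 0]], [[0.015, -0.14, 0], [0, 0, 0]], [[0.02, -0.19, 0], [0, 0, 0]], [[0.02, -0.24, 0], [0, 0, 0]]]}}

```text
time_s: 35.78
position: [0.3728, 0.0059, 0.199]
eef_rot: [-0.0, 0.999, -0.035, -0.012]
wrist_force: [0.8, 0.1, -2.4]
finger_gap: 0.0195
grip_force: 55.0
```

>>> {"api": "drive_tool", "payload": {"moves": [[[0, -0.05, 0], [0, 0, 0]], [[0, -0.1, 0], [0, 0, 0]], [[0, -0.14, 0], [0, 0, 0]], [[0, -0.14, 0], [0, 0, 0]], [[0, -0.14, 0], [0, 0, 0]]]}}

```text
time_s: 36.4
position: [0.3822, 0.1436, 0.1987]
eef_rot: [0.0, 0.999, -0.034, -0.012]
wrist_force: [-0.5, -0.6, -1.1]
finger_gap: 0.0199
grip_force: 55.0
```

```bash
python3 - <<'E'
from h import *
st()
im,C=cookies("scene",z=.04,name="p1",box=(295,205,345,245));
cv2.imwrite("pics/p2.png",grab("side")[0])
for n in("scene","side"):
  im=cv2.imread("pics/p1.png" if n=="scene" else "pics/p2.png");C=cam(n)
  for lo in((13,150,75),(3,130,100)):
   for zz,bx in((.04,(195,145,262,215) if n=="scene" else (230,245,300,322)),):
    bl,l=blobs(im,lo,(18,255,255),60,3000,bx)
    for c,s in bl:print(n,lo,c,s,uv(ray(C,c,zz),BC))
E
```

```text
p [0.3822 0.1436 0.1987] R [ 0.9974 -0.0686 -0.0237] [-0.0686 -0.9976  0.0012] tip [0.5141 0.1345 0.1201] sheet [-0.0262 -0.0831] board [-0.0292  0.3177] F [-0.4998 -0.5673 -1.0732] t 36.4
scene ck [326.3 222.3] [315 213  23  19 331] [0.5712 0.1322 0.04  ] sheet [ 0.031  -0.0813] board [0.0279 0.3195]
scene (13, 150, 75) [223.6 165.3] [213 157  23  18 297] [-0.0274 -0.0837]
scene (3, 130, 100) [224.1 166. ] [213 158  23  17 282] [-0.0255 -0.0805]
side (13, 150, 75) [260.1 303.1] [ 234  278   61   44 1045] [-0.0147 -0.0897]
side (3, 130, 100) [293. 270.] [281 245  19  60 412] [ 0.1056 -0.0098]
side (3, 130, 100) [255.1 302.7] [242 291  27  24 501] [-0.0277 -0.0846]
```

>>> {"api": "drive_tool", "payload": {"moves": [[[0, -0.0015, 0.025], [0, 0, 0]], [[0, -0.0015, 0.055], [0, 0, 0]], [[0, -0.0015, 0.075], [0, 0, 0]], [[0, -0.0015, 0.085], [0, 0, 0]], [[0, -0.0015, 0.085], [0, 0, 0]]]}}

```text
time_s: 37.12
position: [0.3804, 0.1448, 0.114]
eef_rot: [-0.0, 0.999, -0.035, -0.012]
wrist_force: [-0.1, -0.0, -1.0]
finger_gap: 0.0197
grip_force: 55.0
```

>>> {"api": "drive_tool", "payload": {"moves": [[[0, 0, 0.001], [0, 0, 0]], [[0, 0, 0.002], [0, 0, 0]], [[0, 0, 0.003], [0, 0, 0]], [[0, 0, 0.003], [0, 0, 0]], [[0, 0, 0.003], [0, 0, 0]]]}}

```text
time_s: 37.75
position: [0.3806, 0.1455, 0.1114]
eef_rot: [-0.0, 0.999, -0.035, -0.011]
wrist_force: [0.4, -0.1, -1.6]
finger_gap: 0.0194
grip_force: 55.0
```

```bash
python3 - <<'E'
from h import *
st()
E
```

```text
p [0.3806 0.1455 0.1114] R [ 0.9974 -0.0691 -0.0219] [-0.0691 -0.9976 -0.    ] tip [0.5126 0.1363 0.033 ] sheet [-0.0278 -0.0813] board [-0.0308  0.3195] F [ 0.3678 -0.0778 -1.5886] t 37.75
```

>>> {"api": "drive_tool", "payload": {"moves": [[[0, 0, 0.001], [0, 0, 0]], [[0, 0, 0.002], [0, 0, 0]], [[0, 0, 0.003], [0, 0, 0]], [[0, 0, 0.0035], [0, 0, 0]], [[0, 0, 0.0035], [0, 0, 0]]]}}

```text
time_s: 38.38
position: [0.3808, 0.1455, 0.1081]
eef_rot: [-0.0, 0.999, -0.035, -0.011]
wrist_force: [-0.5, 0.5, -0.2]
finger_gap: 0.0201
grip_force: 55.0
```

>>> {"api": "drive_tool", "payload": {"moves": [[[0.008, 0, -0.0002], [0, 0, 0]], [[0.016, 0, -0.0003], [0, 0, 0]], [[0.024, 0, -0.0005], [0, 0, 0]], [[0.032, 0, -0.0007], [0, 0, 0]], [[0.04, 0, -0.0008], [0, 0, 0]]]}}

```text
time_s: 39.0
position: [0.4212, 0.1426, 0.1079]
eef_rot: [-0.0, 0.999, -0.035, -0.011]
wrist_force: [-2.4, 0.6, 2.7]
finger_gap: 0.0194
grip_force: 55.0
```

```bash
python3 - <<'E'
from h import *
st()
E
```

```text
p [0.4212 0.1426 0.1079] R [ 0.9974 -0.0693 -0.0218] [-0.0693 -0.9976 -0.0001] tip [0.5532 0.1335 0.0295] sheet [ 0.0129 -0.0813] board [0.0098 0.3194] F [-2.3554  0.6327  2.7404] t 39.0
```

>>> {"api": "drive_tool", "payload": {"moves": [[[0.006, 0, -0.0001], [0, 0, 0]], [[0.012, 0, -0.0003], [0, 0, 0]], [[0.018, 0, -0.0004], [0, 0, 0]], [[0.024, 0, -0.0005], [0, 0, 0]], [[0.03, 0, -0.0006], [0, 0, 0]]]}}

```text
time_s: 39.62
position: [0.4508, 0.1406, 0.1078]
eef_rot: [-0.0, 0.999, -0.035, -0.011]
wrist_force: [-2.8, 0.2, 2.6]
finger_gap: 0.0197
grip_force: 55.0
```

>>> {"api": "drive_tool", "payload": {"moves": [[[0.005, 0, -0.0001], [0, 0, 0]], [[0.01, 0, -0.0002], [0, 0, 0]], [[0.015, 0, -0.0003], [0, 0, 0]], [[0.02, 0, -0.0004], [0, 0, 0]], [[0.025, 0, -0.0005], [0, 0, 0]]]}}

```text
time_s: 40.25
position: [0.4756, 0.1388, 0.1077]
eef_rot: [-0.0, 0.999, -0.035, -0.011]
wrist_force: [-3.0, 0.1, 3.8]
finger_gap: 0.0198
grip_force: 55.0
```

```bash
python3 - <<'E'
from h import *
st()
cookies("scene",box=(290,205,350,245));cookies("wrist")
E
```

```text
p [0.4756 0.1388 0.1077] R [ 0.9974 -0.0692 -0.022 ] [-0.0692 -0.9976 -0.    ] tip [0.6076 0.1297 0.0293] sheet [ 0.0675 -0.0813] board [0.0644 0.3195] F [-3.0312  0.0804  3.8254] t 40.25
scene ck [322.2 228.4] [311 218  23  21 374] [0.5975 0.1283 0.04  ] sheet [ 0.0575 -0.0834] board [0.0545 0.3174]
wrist ck [277.7  46. ] [  216     0   124   104 10174] [0.5948 0.1286 0.04  ] sheet [ 0.0548 -0.0832] board [0.0517 0.3175]
wrist ck [461.3  23.9] [ 434    0   51   48 1501] [0.5991 0.0211 0.04  ] sheet [ 0.0665 -0.1902] board [0.0635 0.2106]
wrist ck [513.7 201.1] [  367     0   193   296 13015] [ 0.489  -0.0245  0.04  ] sheet [-0.04   -0.2434] board [-0.0431  0.1574]
wrist ck [450.3  86. ] [ 425   64   48   42 1283] [0.5654 0.0246 0.04  ] sheet [ 0.0327 -0.1891] board [0.0296 0.2117]
wrist ck [444.  170.9] [ 425  133   41   81 2144] [0.513  0.0242 0.04  ] sheet [-0.0196 -0.1931] board [-0.0226  0.2076]
wrist ck [250.6 345.1] [244 325  20  36 301] [0.386  0.1635 0.04  ] sheet [-0.156  -0.0631] board [-0.1591  0.3377]
```

Cookie 2 is at the rim and the blade is partly under it. Finishing the insertion and lifting.

>>> {"api": "drive_tool", "payload": {"moves": [[[0.005, 0, -0.0001], [0, 0, 0]], [[0.01, 0, -0.0002], [0, 0, 0]], [[0.015, 0, -0.0003], [0, 0, 0]], [[0.02, 0, -0.0004], [0, 0, 0]], [[0.023, 0, -0.0005], [0, 0, 0]]]}}

```text
time_s: 40.98
position: [0.4986, 0.1372, 0.1077]
eef_rot: [-0.0, 0.999, -0.035, -0.011]
wrist_force: [-3.0, 0.0, 4.3]
finger_gap: 0.0198
grip_force: 55.0
```

>>> {"api": "drive_tool", "payload": {"moves": [[[0, 0, 0], [0, 0, 0]], [[0, 0, 0], [0, 0, 0]], [[0, 0, -0.001], [0, 0.008, 0]], [[0, 0, -0.003], [0, 0.017, 0]], [[-0.002, 0, -0.007], [0, 0.03, 0]]]}}

```text
time_s: 41.6
position: [0.4955, 0.1372, 0.1139]
eef_rot: [0.001, 0.999, -0.035, 0.012]
wrist_force: [-0.7, -0.2, -2.1]
finger_gap: 0.0198
grip_force: 55.0
```

>>> {"api": "drive_tool", "payload": {"moves": [[[0, 0, -0.006], [0, 0, 0]], [[-0.002, 0, -0.014], [0, 0, 0]], [[-0.004, 0, -0.024], [0, 0, 0]], [[-0.006, 0, -0.034], [0, 0, 0]], [[-0.006, 0, -0.04], [0, 0, 0]]]}}

```text
time_s: 42.22
position: [0.4897, 0.1379, 0.1557]
eef_rot: [0.0, 0.999, -0.035, 0.013]
wrist_force: [0.8, 0.0, -2.6]
finger_gap: 0.02
grip_force: 55.0
```

```bash
python3 - <<'E'
from h import *
st()
cookies("scene",z=.085,box=(290,195,360,245));cookies("wrist",z=.085,name="w20",box=(190,0,370,200))
E
```

```text
p [0.4897 0.1379 0.1557] R [ 0.9973 -0.0691  0.0264] [-0.0692 -0.9976 -0.0003] tip [0.6253 0.1286 0.0838] sheet [ 0.0852 -0.0812] board [0.0822 0.3196] F [ 0.7722  0.017  -2.5663] t 42.225
scene ck [323.7 217.3] [312 208  24  20 383] [0.5882 0.1254 0.085 ] sheet [ 0.0484 -0.0869] board [0.0454 0.3139]
wrist ck [280.4  60.8] [  190     0   180   140 15101] [0.6055 0.1263 0.085 ] sheet [ 0.0656 -0.0848] board [0.0626 0.316 ]
```

>>> {"api": "drive_tool", "payload": {"moves": [[[0, 0.008, -0.004], [0, 0, 0]], [[0, 0.02, -0.01], [0, 0, 0]], [[0, 0.034, -0.016], [0, 0, 0]], [[-0.003, 0.05, -0.02], [0, 0, 0]], [[-0.007, 0.068, -0.022], [0, 0, 0]]]}}

```text
time_s: 42.95
position: [0.477, 0.0692, 0.1768]
eef_rot: [0.0, 0.999, -0.035, 0.013]
wrist_force: [0.1, -1.0, -2.9]
finger_gap: 0.0195
grip_force: 55.0
```

>>> {"api": "drive_tool", "payload": {"moves": [[[-0.005, 0.02, 0], [0, 0, 0]], [[-0.01, 0.042, 0], [0, 0, 0]], [[-0.015, 0.064, 0], [0, 0, 0]], [[-0.02, 0.086, 0], [0, 0, 0]], [[-0.025, 0.106, 0], [0, 0, 0]]]}}

```text
time_s: 43.58
position: [0.444, -0.0349, 0.1756]
eef_rot: [0.001, 0.999, -0.035, 0.012]
wrist_force: [-0.1, 1.3, -2.5]
finger_gap: 0.0196
grip_force: 55.0
```

>>> {"api": "drive_tool", "payload": {"moves": [[[-0.005, 0.02, 0], [0, 0, 0]], [[-0.01, 0.04, 0], [0, 0, 0]], [[-0.014, 0.058, 0], [0, 0, 0]], [[-0.017, 0.074, 0], [0, 0, 0]], [[-0.018, 0.084, 0], [0, 0, 0]]]}}

```text
time_s: 44.2
position: [0.4204, -0.1171, 0.1751]
eef_rot: [0.0, 0.999, -0.035, 0.012]
wrist_force: [0.2, 0.4, -1.7]
finger_gap: 0.0199
grip_force: 55.0
```

>>> {"api": "drive_tool", "payload": {"moves": [[[0, 0.003, 0.006], [0, 0, 0]], [[0, 0.003, 0.018], [0, 0, 0]], [[0, 0.003, 0.032], [0, 0, 0]], [[0, 0.003, 0.046], [0, 0, 0]], [[0, 0.003, 0.056], [0, 0, 0]]]}}

```text
time_s: 44.82
position: [0.4218, -0.1186, 0.1176]
eef_rot: [0.0, 0.999, -0.034, 0.012]
wrist_force: [1.1, -0.2, -2.1]
finger_gap: 0.0193
grip_force: 55.0
```

```bash
python3 - <<'E'
from h import *
st()
im,C=grab("wrist","w21");print(im[40:120:20,230:320:20].tolist())
E
```

```text
p [ 0.4218 -0.1186  0.1176] R [ 0.9974 -0.0686  0.0233] [-0.0686 -0.9976 -0.0006] tip [ 0.5572 -0.1279  0.0453] sheet [ 0.0352 -0.3418] board [0.0322 0.059 ] F [ 1.1043 -0.2347 -2.0701] t 44.825
[[[114, 161, 222], [97, 177, 243], [104, 184, 246], [102, 183, 246], [54, 100, 154]], [[91, 170, 241], [107, 187, 248], [112, 195, 249], [111, 193, 249], [99, 179, 246]], [[94, 174, 243], [110, 196, 250], [120, 201, 251], [100, 172, 238], [102, 183, 246]], [[90, 167, 239], [112, 189, 247], [61, 103, 155], [55, 101, 150], [101, 184, 247]]]
```

>>> {"api": "drive_tool", "payload": {"moves": [[[0, 0, 0.005], [0, 0, 0]], [[0, 0, 0.009], [0, 0, 0]], [[0, 0, 0.009], [0, 0, 0]], [[0, 0, 0.009], [0, 0, 0]], [[0, 0, 0.009], [0, 0, 0]]]}}

```text
time_s: 45.5
position: [0.4228, -0.1192, 0.1106]
eef_rot: [0.001, 0.999, -0.035, 0.013]
wrist_force: [0.1, -0.5, -2.9]
finger_gap: 0.0197
grip_force: 55.0
```

>>> {"api": "drive_tool", "payload": {"moves": [[[0.004, 0, -0.006], [0, -0.033, 0]], [[0.0085, 0, -0.0116], [0, -0.067, 0]], [[0.0135, 0, -0.0164], [0, -0.1, 0]], [[0.0185, 0, -0.0222], [0, -0.133, 0]], [[0.0185, 0, -0.0222], [0, -0.133, 0]]]}}

```text
time_s: 46.12
position: [0.4417, -0.1206, 0.1335]
eef_rot: [-0.003, 0.995, -0.034, -0.091]
wrist_force: [0.2, -0.5, -2.3]
finger_gap: 0.0196
grip_force: 55.0
```

```bash
python3 - <<'E'
from h import *
st()
E
```

```text
p [ 0.4417 -0.1206  0.1335] R [ 0.9812 -0.0677 -0.1809] [-0.0688 -0.9976  0.0003] tip [ 0.5596 -0.1288  0.035 ] sheet [ 0.0376 -0.3425] board [0.0346 0.0583] F [ 0.1629 -0.5171 -2.2931] t 46.125
```

>>> {"api": "drive_tool", "payload": {"moves": [[[0.004, 0, -0.005], [0, -0.033, 0]], [[0.0085, 0, -0.0098], [0, -0.067, 0]], [[0.0135, 0, -0.0159], [0, -0.1, 0]], [[0.0135, 0, -0.0159], [0, -0.1, 0]], [[0.0135, 0, -0.0159], [0, -0.1, 0]]]}}

```text
time_s: 46.75
position: [0.456, -0.1214, 0.1458]
eef_rot: [-0.006, 0.985, -0.034, -0.169]
wrist_force: [-0.3, 0.3, -2.6]
finger_gap: 0.0195
grip_force: 55.0
```

```bash
python3 - <<'E'
from h import *
st()
cookies("scene",z=.045,box=(185,150,300,230))
cookies("side",z=.045,box=(230,245,285,285))
E
```

```text
p [ 0.456  -0.1214  0.1458] R [ 0.9404 -0.0653 -0.3338] [-0.0693 -0.9976 -0.0002] tip [ 0.5569 -0.1284  0.0299] sheet [ 0.0349 -0.3423] board [0.0319 0.0585] F [-0.2576  0.3299 -2.5687] t 46.75
scene ck [221.4 182.9] [ 189  150   79   75 1064] [ 0.5632 -0.2347  0.045 ] sheet [ 0.0487 -0.4479] board [ 0.0456 -0.0471]
scene ck [284.4 162.6] [265 150  35  30 602] [ 0.3984 -0.0798  0.045 ] sheet [-0.1266 -0.305 ] board [-0.1296  0.0958]
scene ck [252.7 187.9] [242 178  22  21 324] [ 0.5415 -0.1318  0.045 ] sheet [ 0.0198 -0.3467] board [0.0168 0.0541]
side ck [264.1 255.6] [247 245  38  25 568] [ 0.5621 -0.1272  0.045 ] sheet [ 0.04   -0.3407] board [0.037  0.0601]
```

>>> {"api": "drive_tool", "payload": {"moves": [[[0.0028, 0, -0.0046], [0, -0.022, 0]], [[0.0056, 0, -0.0092], [0, -0.044, 0]], [[0.0056, 0, -0.0092], [0, -0.044, 0]], [[0.0056, 0, -0.0092], [0, -0.044, 0]], [[0.0056, 0, -0.0092], [0, -0.044, 0]]]}}

```text
time_s: 47.48
position: [0.4648, -0.122, 0.1528]
eef_rot: [-0.007, 0.978, -0.034, -0.204]
wrist_force: [0.1, 0.3, -1.1]
finger_gap: 0.0201
grip_force: 55.0
```

>>> {"api": "drive_tool", "payload": {"moves": [[[-0.008, 0, 0.003], [0, 0, 0]], [[-0.016, 0, 0.0065], [0, 0, 0]], [[-0.024, 0, 0.01], [0, 0, 0]], [[-0.032, 0, 0.0135], [0, 0, 0]], [[-0.04, 0, 0.017], [0, 0, 0]]]}}

```text
time_s: 48.1
position: [0.4209, -0.119, 0.1533]
eef_rot: [-0.007, 0.978, -0.034, -0.203]
wrist_force: [0.5, 0.1, -1.6]
finger_gap: 0.0194
grip_force: 55.0
```

>>> {"api": "drive_tool", "payload": {"moves": [[[-0.01, 0, 0.004], [0, 0, 0]], [[-0.022, 0, 0.009], [0, 0, 0]], [[-0.034, 0, 0.013], [0, 0, 0]], [[-0.044, 0, 0.014], [0, 0, 0]], [[-0.05, 0, 0.01], [0, 0, 0]]]}}

```text
time_s: 48.72
position: [0.3711, -0.1155, 0.1642]
eef_rot: [-0.007, 0.978, -0.034, -0.204]
wrist_force: [0.5, 0.7, -1.5]
finger_gap: 0.0198
grip_force: 55.0
```

```bash
python3 - <<'E'
from h import *
st()
cookies("scene",z=.04,box=(232,165,275,215))
cookies("side",z=.04,box=(232,250,278,295))
E
```

```text
p [ 0.3711 -0.1155  0.1642] R [ 0.9148 -0.0636 -0.3988] [-0.0694 -0.9976 -0.0001] tip [ 0.4637 -0.1219  0.0416] sheet [-0.0585 -0.3424] board [-0.0616  0.0584] F [ 0.5299  0.6878 -1.4687] t 48.725
scene ck [255.4 190.6] [242 181  33  20 307] [ 0.5446 -0.1208  0.04  ] sheet [ 0.0222 -0.3356] board [0.0191 0.0652]
side ck [259.9 267.2] [ 232  250   46   45 1018] [ 0.538 -0.159  0.04 ] sheet [ 0.0182 -0.3741] board [0.0151 0.0267]
```

>>> {"api": "drive_tool", "payload": {"moves": [[[-0.01, 0, -0.025], [0, 0.06, 0]], [[-0.024, 0, -0.055], [0, 0.12, 0]], [[-0.024, 0, -0.055], [0, 0.19, 0]], [[-0.024, 0, -0.055], [0, 0.261, 0]], [[-0.024, 0, -0.055], [0, 0.261, 0]]]}}

```text
time_s: 49.45
position: [0.3711, -0.1156, 0.2245]
eef_rot: [0.0, 0.999, -0.035, 0.0]
wrist_force: [-0.1, 0.2, -1.9]
finger_gap: 0.0198
grip_force: 55.0
```

>>> {"api": "drive_tool", "payload": {"moves": [[[0.01, -0.04, 0], [0, 0, 0]], [[0.02, -0.09, 0], [0, 0, 0]], [[0.03, -0.14, 0], [0, 0, 0]], [[0.04, -0.2, 0], [0, 0, 0]], [[0.05, -0.26, 0], [0, 0, 0]]]}}

```text
time_s: 50.08
position: [0.4402, 0.1425, 0.2238]
eef_rot: [0.001, 0.999, -0.035, -0.001]
wrist_force: [0.6, -0.7, -0.9]
finger_gap: 0.0198
grip_force: 55.0
```

>>> {"api": "drive_tool", "payload": {"moves": [[[0.005, -0.06, 0], [0, 0, -0.02]], [[0.01, -0.12, 0], [0, 0, -0.04]], [[0.016, -0.18, 0], [0, 0, -0.06]], [[0.016, -0.24, 0], [0, 0, -0.074]], [[0.016, -0.29, 0], [0, 0, -0.074]]]}}

```text
time_s: 50.7
position: [0.4756, 0.4314, 0.2225]
eef_rot: [0.001, 1.0, 0.024, -0.001]
wrist_force: [0.1, 0.1, -0.6]
finger_gap: 0.0196
grip_force: 55.0
```

```bash
python3 - <<'E'
from h import *
st()
cookies("scene",z=.04,name="f1",box=(195,145,290,215))
cookies("side",z=.04,name="f2",box=(230,245,300,322))
for n,f in(("scene","f1"),("side","f2")):
  im=cv2.imread("pics/%s.png"%f);C=cam(n)
  for lo in((13,150,75),(3,130,100),(3,130,115)):
    bl,l=blobs(im,lo,(18,255,255),100,3000,(195,145,290,215) if n=="scene" else (232,245,300,322))
    for c,s in bl:print(n,lo,c,s,uv(ray(C,c,.038),BC))
E
```

```text
p [0.4756 0.4314 0.2225] R [ 0.9988  0.0483 -0.0025] [ 0.0483 -0.9988  0.0023] tip [0.6093 0.4377 0.1466] sheet [0.0476 0.2261] board [0.0445 0.6269] F [ 0.0982  0.1046 -0.6168] t 50.7
scene ck [244.2 177.3] [ 195  148   95   63 1706] [ 0.5081 -0.1788  0.04  ] sheet [-0.0102 -0.396 ] board [-0.0133  0.0048]
side ck [264.3 282.5] [ 230  245   70   77 5270] [ 0.5329 -0.2133  0.04  ] sheet [ 0.017  -0.4287] board [ 0.0139 -0.0279]
scene (13, 150, 75) [223.6 165.3] [213 157  23  18 295] [-0.0289 -0.0848]
scene (13, 150, 75) [252.9 187.8] [241 179  25  20 320] [0.0112 0.0514]
scene (3, 130, 100) [224.1 166. ] [213 158  23  17 286] [-0.0269 -0.0816]
scene (3, 130, 100) [253.1 188.6] [242 180  23  18 318] [0.0139 0.0536]
scene (3, 130, 115) [224.  166.2] [214 158  21  16 234] [-0.026  -0.0814]
scene (3, 130, 115) [253.1 188.9] [242 180  23  18 274] [0.015  0.0542]
side (13, 150, 75) [257.2 261. ] [245 250  26  23 431] [0.0133 0.0517]
side (13, 150, 75) [264.  303.6] [ 240  281   57   41 1102] [-0.0044 -0.0931]
side (3, 130, 100) [293.  269.2] [281 245  19  59 415] [ 0.1069 -0.0058]
side (3, 130, 100) [257.3 260.8] [245 251  26  21 413] [0.0137 0.0523]
side (3, 130, 100) [255.1 302.7] [242 291  27  24 490] [-0.0275 -0.0834]
side (3, 130, 115) [293.2 269.1] [281 245  19  59 405] [ 0.1076 -0.0057]
side (3, 130, 115) [257.5 261. ] [246 251  24  21 364] [0.0141 0.0514]
side (3, 130, 115) [255.2 303. ] [242 292  27  23 455] [-0.0275 -0.0844]
```

>>> {"api": "drive_tool", "payload": {"moves": [[[0.002, -0.0125, 0.02], [0, 0, 0]], [[0.002, -0.0125, 0.055], [0, 0, 0]], [[0.002, -0.0125, 0.09], [0, 0, 0]], [[0.002, -0.0125, 0.12], [0, 0, 0]], [[0.002, -0.0125, 0.134], [0, 0, 0]]]}}

```text
time_s: 51.42
position: [0.4757, 0.439, 0.0859]
eef_rot: [0.002, 1.0, 0.023, -0.002]
wrist_force: [-0.4, 0.3, -2.3]
finger_gap: 0.0196
grip_force: 55.0
```

>>> {"api": "drive_tool", "payload": {"moves": [[[0, 0, 0.002], [0, 0, 0]], [[0, 0, 0.004], [0, 0, 0]], [[0, 0, 0.004], [0, 0, 0]], [[0, 0, 0.004], [0, 0, 0]], [[0, 0, 0.004], [0, 0, 0]]]}}

```text
time_s: 52.05
position: [0.4773, 0.4413, 0.0867]
eef_rot: [-0.0, 1.0, 0.024, 0.0]
wrist_force: [0.1, 0.9, -1.4]
finger_gap: 0.0197
grip_force: 55.0
```

```bash
python3 - <<'E'
from h import *
st()
E
```

```text
p [0.4773 0.4413 0.0867] R [0.9989 0.047  0.0008] [ 0.047  -0.9989 -0.0006] tip [0.6112 0.4477 0.0113] sheet [0.0488 0.2362] board [0.0458 0.637 ] F [ 0.1281  0.8659 -1.359 ] t 52.05
```

>>> {"api": "drive_tool", "payload": {"moves": [[[0, -0.002, 0.003], [0, 0, 0]], [[0, -0.002, 0.005], [0, 0, 0]], [[0, -0.002, 0.0065], [0, 0, 0]], [[0, -0.002, 0.007], [0, 0, 0]], [[0, -0.002, 0.007], [0, 0, 0]]]}}

```text
time_s: 52.68
position: [0.4772, 0.4432, 0.0794]
eef_rot: [-0.0, 1.0, 0.023, 0.0]
wrist_force: [-1.6, -0.1, 1.5]
finger_gap: 0.0197
grip_force: 55.0
```

Contact with the mat. Releasing and rising straight up.

>>> {"api": "drive_tool", "payload": {"moves": [[[0, 0, 0], [0, 0, 0]], [[0, 0, 0], [0, 0, 0]], [[0, 0, 0], [0, 0, 0]], [[0, 0, 0], [0, 0, 0]], [[0, 0, 0], [0, 0, 0]]], "fingers": 0.7}}

```text
time_s: 53.3
position: [0.477, 0.4431, 0.079]
eef_rot: [0.0, 1.0, 0.023, -0.0]
wrist_force: [0.6, 0.2, 0.2]
finger_gap: 0.0633
grip_force: 0.0
```

>>> {"api": "drive_tool", "payload": {"moves": [[[0, 0, -0.03], [0, 0, 0]], [[0, 0, -0.07], [0, 0, 0]], [[0, 0, -0.12], [0, 0, 0]], [[0, 0, -0.17], [0, 0, 0]], [[0, 0, -0.2], [0, 0, 0]]]}}

```text
time_s: 53.92
position: [0.4776, 0.4436, 0.2829]
eef_rot: [-0.001, 1.0, 0.023, 0.002]
wrist_force: [0.4, 0.1, -0.8]
finger_gap: 0.0667
grip_force: 0.0
```

>>> {"api": "drive_tool", "payload": {"moves": [[[-0.02, 0.05, -0.03], [0, 0, 0]], [[-0.04, 0.11, -0.06], [0, 0, 0]], [[-0.06, 0.17, -0.09], [0, 0, 0]], [[-0.08, 0.23, -0.12], [0, 0, 0]], [[-0.1, 0.29, -0.15], [0, 0, 0]]]}}

```text
time_s: 54.55
position: [0.3971, 0.1732, 0.4172]
eef_rot: [0.0, 1.0, 0.024, 0.001]
wrist_force: [0.9, -0.0, 0.3]
finger_gap: 0.0667
grip_force: 0.0
```

>>> {"api": "drive_tool", "payload": {"moves": [[[0, 0.06, 0], [0, 0, 0]], [[0, 0.1, 0], [0, 0, 0]], [[0, 0.1, 0], [0, 0, 0]], [[0, 0.1, 0], [0, 0, 0]], [[0, 0.1, 0], [0, 0, 0]]]}}

```text
time_s: 55.18
position: [0.4028, 0.0759, 0.416]
eef_rot: [-0.0, 1.0, 0.024, -0.0]
wrist_force: [0.5, -0.3, 0.5]
finger_gap: 0.0665
grip_force: 0.0
```

```bash
python3 - <<'E'
from h import *
st()
a,_=grab("wrist","g1");b,_=grab("side");c,_=grab("scene")
o=np.zeros((600,800,3),np.uint8)
o[:420,:560]=a
o[:300,560:800]=cv2.resize(b[120:400,160:384],(240,300))
o[420:600,:800]=cv2.resize(c[130:280,130:470],(800,180)) if 0 else cv2.resize(c[130:290,130:470],(382,180)).copy() if 0 else np.pad(cv2.resize(c[125:285,130:470],(382,180)),((0,0),(0,418),(0,0)))
cv2.imwrite("pics/final.png",o)
E
```

```text
p [0.4028 0.0759 0.416 ] R [ 0.9988  0.0489 -0.0004] [ 0.0489 -0.9988 -0.0002] tip [0.5366 0.0825 0.3405] sheet [-0.0001 -0.1334] board [-0.0032  0.2674] F [ 0.5054 -0.2745  0.4841] t 55.175
```

View pics/final.png

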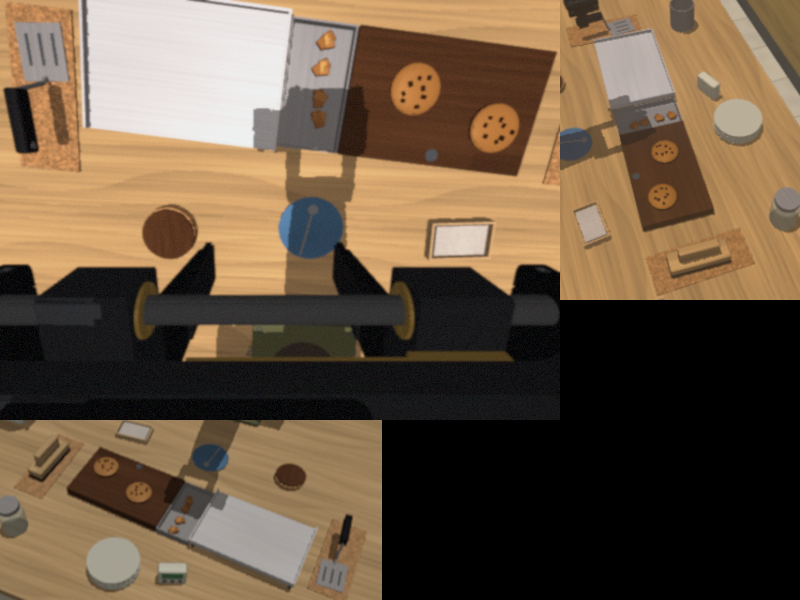

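Both cookies lie flat, chips up and apart, well inside the board at (416,88) and (494,127). All four bits are in the tray, and both tools stand on their mats. Handing in.

```bash
python3 -c "
from bench import job_done
print(job_done())"
```

```text
the job is handed in; nothing more can be done
None
```

The job is done and handed in: all four bits are in the crumb tray, both cookies lie flat and right way up side by side on the board, and both tools are standing on their mats again.

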